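# Load the wash: empty the dipper, free the sagging gate bolt, hold the gate ajar

## Robot

A 6-joint arm with a two-finger parallel gripper is mounted at the origin on the work surface. World frame = base frame: x ahead of the robot, y to its left, z up, the work surface at z = 0. Lengths are in m, angles in degrees, forces in N, time in s.
With the tool pointing down it reaches from about 0.3 to 0.75 m from the base axis. Payload 8.5 kg.
Tool frame: the origin (TCP) lies on the centre line of the jaws, within the pads' length; the fingertips stand 17 mm ahead of it and the grasp point (between the pads) lies 2 mm behind it (env.tip_extent is the distance from the TCP to the fingertips, in m); z points along the fingers, y is the direction in which the jaws open and shut (so a half turn about z gives the same grasp; the last joint's range is limited). The gripper opens to 85 mm and grips with 20 to 120 N. Pads are 22 mm wide; open, the fingers measure 114 mm over their backs; the gripper's body (76 mm by 85 mm) begins 54 mm behind the grasp point. The pads swing forward as they close: fully open they stand 13 mm farther back than shut.
Start: joints at [-79.2, 21.807, 74.336, -0, 83.858, -12.336], TCP at [0.216, -0.506, 0.248] pointing down, gripper open.
Joint ranges: [-178.18, 178.18], [-50.72, 133.34], [12.68, 142.11], [-81.47, 261.47], [9.98, 163.14], [-165.26, 165.26]. Speed limits (degrees/s): [136.94, 136.94, 180, 180, 180, 180].

## Interface

Orientations are given as a 3x3 rotation matrix whose columns are the frame's x, y, z axes.
In Python, from rig import telemetry, get_image, camera_params, close_job, env gives the robot as it stands.
- The arm moves only by the tool apply_moves, never from a script. Its argument "motion" is a list of rows, each an object of numbers: "tx", "ty", "tz": the shift along the tool's x, y, z in cm; "turn": the turn about the tool's z in degrees; "jaw": the gripper's target within -1 to 1 (fully open at 1, half-way at 0, shut at -1). In form: [{"tx": .., "ty": .., "tz": .., "turn": .., "jaw": ..}, ...]. A call has 1 to 5 rows; each row is the pose to reach, as a shift and turn from the pose measured when the call began, along the tool's axes at that moment; what a row does not reach only later rows make up. A row lasts 1/12 s, in which the tool goes at most 41.7 mm and 7.16 degrees, less where a joint would pass 70% of its speed; a pose out of reach is approached as far as the arm can. A call with a gripper value outside its range is refused whole. The fingers move at their own pace and stop on an object; "squeeze" is the grip in N (left out, the last holds). Time passes only in rows, so rows that repeat a pose let the fingers close. It gives the time, the measured TCP pose, the force and the opening at its end, in the units of the state.
- telemetry.observe(): the state, without advancing time (a new reading comes with each control period).
- get_image(name): name is "scene" or "top"; returns (picture, depth): 384x512x3 uint8, red, green, blue; 384x512 float32, m along the optical axis (not along the pixel's ray), 0 where there is no reading.
- camera_params(name): a dict with "fx", "fy", "cx", "cy" (pixels), "D" ([k1, k2, p1, p2, k3] as OpenCV has them; the pictures are not rectified), "rvec" (rotation vector, rad) and "tvec" (3), from world to camera coordinates, as OpenCV has them. Camera axes: x right, y down, z forward; pixel columns grow to the right and rows downward; lengths in m; the calibration is good to about 2 mm. A picture is of the moment at which its call begins. camera_params takes no time and is no camera call.
- close_job(): hands the job in, once; it reports no verdict.
The state is a dict: "time_s": time; "q": joint angles; "qvel": joint speeds; "joint_efforts": joint torques, N m; "position": TCP position; "tool_rot": TCP orientation; "ft_force": force on the tool from outside, world axes, zero at the start; "wrist_torque": the same for the moment, N m; "grip_width": finger opening in m.
Only numpy, scipy, OpenCV 4.12 (cv2) and the standard library are available. Lean on these libraries where they do the work, as an engineer would, in place of code of your own. Each camera call takes 0.05 s, during which the arm holds its last target. There are 200 camera calls.

## Task

Get the jar wash cage ready to load: tip the three ball stoppers out of the dipper into the blue basket, then stand the dipper back upright on its round rubber mat and let go of it. Then take the red grip of the cage's sagging bolt, lift it over the bent yellow keeper lip while drawing it back all the way, without forcing it against the keeper, and swing the gate open about 30 degrees. The gate springs shut by itself, so finish still holding it there, and leave the jars, bottle, brush and lids where they stand.

Things in the scene. Friction and masses are not known exactly. Their poses are not given: they have to be found in the camera images.
- dipper_bowl (a point): Dipper (0.20 kg): open metal cone-shaped bowl, outside radius 30 mm at the base and 48 mm at the rim, 70 mm tall, wall 3 mm, with one straight round black handle. This point is on the bowl's axis, half-way up (35 mm above its underside). z is up along the bowl's axis to the mouth, the handle points along -x. It starts standing on the mat with the three stoppers inside.
- dipper_grip (a point): Grip point on the axis of the dipper's handle (a level round bar, 16 mm thick, running from 41 to 131 mm from the bowl's axis): 95 mm from the bowl's axis along -x and 58 mm above the dipper's underside. Same axes as the bowl; it can be pinched at any lean about the handle's axis.
- stopper1_mid (a point): Wooden ball stopper, ball 24 mm across with a short cork stub (14 mm thick, to 17 mm from the ball's centre along its x); 12 g. The point is the ball's centre.
- stopper2_mid (a point): Second such stopper
- stopper3_mid (a point): Third such stopper
- mat: Fixed round black rubber mat, 130 mm across, 4 mm thick; origin at the centre of its underside, on the work surface.
- basket: Fixed blue open-topped basket, 220 mm (its x) by 160 mm (its y), walls 50 mm tall and 5 mm thick; origin at the centre of its underside, z up.
- cage: Fixed wash cage, 170 mm tall: wire walls, its front closed by the gate. Origin on the work surface, below the middle of the shut gate. Its x points into the cage, away from the robot; its y points along the shut gate towards the hinge; z up. On the top of the latch post (at its -y end) sits the yellow keeper: two jaws that hold the bolt's end, and on the gate's side a lip bent up 6.5 mm behind the bolt's toe.
- gate_hinge (a point): Point on the gate's vertical hinge axis, at the bolt's height (187 mm above the surface): 140 mm along the cage's y from its origin. Axes as the cage's. The gate is 280 mm wide and 165 mm tall.
- gate_swing (a joint): Gate angle in rad: 0 shut, grows as the gate swings towards the robot (clockwise from above), to 1.2. A spring pulls it shut with 0.22 N m at 0 and 0.9 N m more per rad.
- gate: The blue gate with the bolt on its top rail; origin on the hinge axis at the work surface; its -y runs along the gate to its free edge.
- bolt_grip (a point): Point to pinch on the bolt's upright red round grip (14 mm thick, its top 75 mm above the rod's axis). This point is on its axis, 56 mm above the rod's axis, 243 mm above the work surface; the bolt's dark straps end 23 mm below it and nothing rises beside or above it. 115 mm from the gate's free edge and 165 mm from the hinge axis when the bolt is home (less what is drawn). y points along the bolt towards the hinge: the way it is drawn.
- bolt: The steel bolt (0.22 kg): rod 12 mm thick lying in two worn, tall straps, with a toe under its far end; origin at the foot of the grip, on the rod's axis.
- bolt_draw (a joint): How far the bolt is drawn towards the hinge, m: 0 home, 0.05 fully drawn (a stop). Sliding friction about 1.5 N. Unless lifted, its toe meets the keeper's lip at about 0.010; it is out of the keeper from 0.032 on.
- bolt_lift (a joint): How far the bolt is lifted in its straps, m: 0 sagging under its weight, 0.016 at the stop. 0.0065 just clears the lip, 0.011 clears it well. Lifting is needed from the catch until drawn 0.026; after that it may sink.
- jar_a: Green glass jar, 76 mm wide, 120 mm tall, a bystander; origin at the centre of its underside.
- jar_b: Second such green glass jar, a bystander; origin at the centre of its underside.
- rinse_bottle: White plastic bottle with a blue cap, 64 mm wide, 170 mm tall, a bystander; origin at the centre of its underside.
- bottle_brush: Cleaning brush lying flat, a bystander; origin at the centre of its underside.
- lids: Stack of three jar lids, 66 mm wide, 25 mm tall, a bystander; origin at the centre of its underside.
- dipper: The dipper as a whole; origin at the centre of its underside, axes as given for the bowl.
Not all that is in view belongs to the job. Of the things like the mat, leave any that is turquoise; of the rest the smaller one is meant.

How it is judged (in metres and radians):
On the way, in this order (a step that is already met when the one before it is completed fails the run):
1. all three stoppers are in the basket (x of stopper1_mid in the frame of basket between -0.105 and 0.105 m and y of stopper1_mid in the frame of basket between -0.075 and 0.075 m and z of stopper1_mid in the frame of basket between 0 and 0.05 m and x of stopper2_mid in the frame of basket between -0.105 and 0.105 m and y of stopper2_mid in the frame of basket between -0.075 and 0.075 m and z of stopper2_mid in the frame of basket between 0 and 0.05 m and x of stopper3_mid in the frame of basket between -0.105 and 0.105 m and y of stopper3_mid in the frame of basket between -0.075 and 0.075 m and z of stopper3_mid in the frame of basket between 0 and 0.05 m), for 0.2 s.
2. the dipper stands upright on its mat, let go (angle between dipper_bowl's own z axis and vertical below 0.1 rad and horizontal distance between dipper_bowl and mat below 0.04 m and z of dipper_bowl in the frame of mat between 0.034 and 0.044 m and contact force between the fingers and dipper below 0.1 N), for 0.3 s.
3. the bolt is drawn out of the keeper (value of joint bolt_draw above 0.035 m), for 0.1 s.
At the end, for the whole second after the job is handed in: The robot is holding the gate (fingers on it or its bolt with over 1 N) still at 0.37 to 0.69 rad, the bolt drawn at least 32 mm; the three stoppers are in the basket, and the dipper stands upright (within 0.1 rad) on the mat, its axis within 40 mm of the mat's centre (all of step 1 and angle between dipper_bowl's own z axis and vertical below 0.1 rad and horizontal distance between dipper_bowl and mat below 0.04 m and z of dipper_bowl in the frame of mat between 0.034 and 0.044 m and value of joint bolt_draw above 0.032 m and value of joint gate_swing between 0.37 and 0.69 rad and velocity of joint gate_swing between -0.1 and 0.1 rad/s and contact force between the fingers and gate above 1 N and linear speed of dipper below 0.05 m/s); the arm keeps its last pose, push and grip.
It fails at once if the bolt is forced against the keeper with more than 40 N (contact force between bolt and cage above 40 N).
It fails at once if a jar, the bottle, the brush or the lids are knocked away (over 40 mm) (distance of any of jar_a, jar_b, rinse_bottle, bottle_brush, lids from where it was at the start of the episode above 0.04 m).
It also fails if it takes over 72 s, if anything falls off the work surface, if the arm or the gripper's body presses on something with over 40 N, if the wrist force passes 120 N, or if a joint passes its speed limit or range.

## Working session

There is one attempt and no reset: what is moved stays moved. The work goes in short steps, Python scripts to look and compute and a tool call to move; the robot and the scene stay as the last step left them, time stands still between calls to the robot, and variables do not carry over. Pictures are saved under pics/ and viewed, about 8 in all and at most 12, crops included, and the job is handed in when it is done.

Besides the shell and the picture viewer there is one more tool, called by a JSON object that holds its "api" and its "payload", one argument or row to a line. apply_moves: Moves the arm, as the interface text tells. Its arguments: {"type":"object","properties":{"motion":{"type":"array"},"squeeze":{"type":"number"}},"required":["motion"]}

```bash
mkdir -p pics; ls; cat > h.py <<'E'
import numpy as np,cv2
from rig import telemetry,get_image,camera_params,close_job,env
def cam(n):
    p=camera_params(n);K=np.array([[p['fx'],0,p['cx']],[0,p['fy'],p['cy']],[0,0,1.]])
    R=cv2.Rodrigues(np.array(p['rvec'],float))[0];return K,np.array(p['D'],float),R,np.array(p['tvec'],float).ravel()
def ray(n,uv):
    K,D,R,t=cam(n);x=cv2.undistortPoints(np.array(uv,float).reshape(-1,1,2),K,D).reshape(-1,2)
    return -R.T@t,np.c_[x,np.ones(len(x))]@R
def onz(n,uv,z):
    c,d=ray(n,uv);return c+d*((z-c[2])/d[:,2])[:,None]
def pts(n,dep,uv):
    c,d=ray(n,uv);uv=np.array(uv,int).reshape(-1,2);return c+d*dep[uv[:,1],uv[:,0]][:,None]
def proj(n,P):
    K,D,R,t=cam(n);return cv2.projectPoints(np.array(P,float).reshape(-1,1,3),cv2.Rodrigues(R)[0],t,K,D)[0].reshape(-1,2)
def save(n,f):
    im,d=get_image(n);cv2.imwrite('pics/'+f,im[:,:,::-1]);np.savez('/tmp/'+n,im=im,d=d);return im,d
E
python3 - <<'E'
from h import *
a,_=save('scene','s0.png');b,_=save('top','t0.png')
cv2.imwrite('pics/both0.png',cv2.resize(np.vstack([a,b])[:,:,::-1],None,fx=.78,fy=.78))
for n in('scene','top'):
    K,D,R,t=cam(n);print(n,K[0,0],D,-R.T@t,R[2])
print(telemetry.observe())
E
```

```text
pics
scene 368.73909660390393 [0.01591694 0.         0.         0.         0.        ] [ 1.087887   -0.32180476  0.99078868] [-0.52578311  0.29392258 -0.79822406]
top 403.0069392764501 [0.04311689 0.         0.         0.         0.        ] [ 0.37977092 -0.02241399  1.54764192] [ 0.13098295  0.00711513 -0.99135909]
{'time_s': 0.1, 'q': array([-7.92022236e+01,  2.18380382e+01,  7.43799522e+01,  1.09770022e-03,
        8.38571192e+01, -1.23341108e+01]), 'qvel': array([-0.10694681, -0.11208595, -0.14739209, -0.09717851, -0.00172315,
        0.03630199]), 'joint_efforts': array([ 4.78976697e-03, -4.49219084e+01, -2.31654060e+01, -1.11571542e-04,
        3.69929447e-03,  9.98342742e-07]), 'position': array([ 0.21603819, -0.50553504,  0.24776769]), 'tool_rot': array([[ 9.19603849e-01,  3.92846929e-01, -2.26878714e-04],
       [ 3.92846881e-01, -9.19602991e-01,  1.29126761e-03],
       [ 2.98632169e-04, -1.27658326e-03, -9.99999141e-01]]), 'ft_force': array([ 0.69266309, -0.37330484, -0.47133011]), 'wrist_torque': array([0.00339853, 0.03323014, 0.00283826]), 'grip_width': 0.08544307744615728}
```

View pics/s0.png

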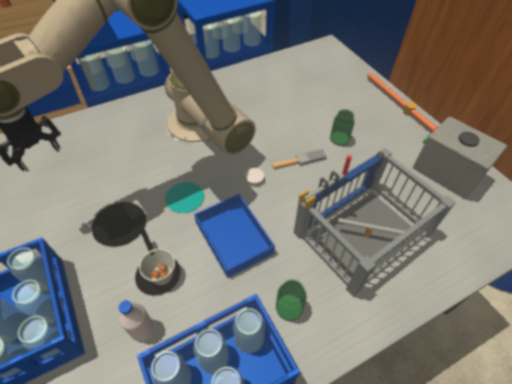

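View pics/t0.png

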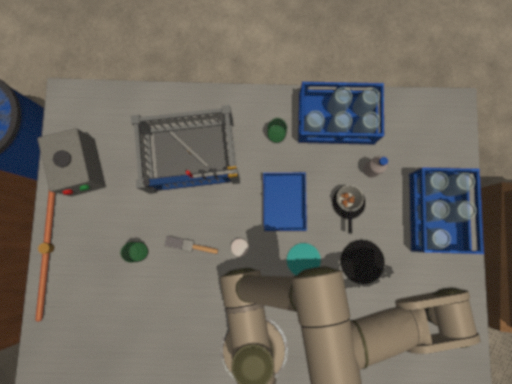

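The scene view shows the dipper at (157,268) on its black mat, with the larger black disc at (120,223). The basket is at (235,235), the red bolt grip at (347,163), the yellow keeper at (305,198) and the gate on the side facing the robot. In the top view the dipper is at (350,198), the black disc at (362,262), the basket at (284,202), the red grip at about (195,174) and the keeper at (233,174).

Things that could be mistaken for the targets:
- **Mat:** turquoise disc (303,258) ✗, big black disc (362,262) ✗, small black disc under the dipper (350,198) ✓.
- **Basket:** empty blue tray (284,202) ✓, bottle crates (341,112) and (445,210) ✗.
- **Red grip:** upright pin on the gate (195,174) ✓, red button on the grey box (68,190) ✗, orange bar (45,250) ✗.

```bash
python3 - <<'E'
from h import *
C={}
for n in('scene','top'):
    z=np.load('/tmp/%s.npz'%n);im,d=z['im'],z['d'];v,u=np.mgrid[0:384,0:512];uv=np.c_[u.ravel(),v.ravel()]
    P=pts(n,d,uv).reshape(384,512,3);C[n]=(im,P,d)
    hsv=cv2.cvtColor(im,cv2.COLOR_RGB2HSV);H,S,V=[hsv[...,i].astype(int) for i in range(3)]
    bl=(abs(H-112)<14)&(S>120)&(d>0)
    x,y,zz=P[...,0],P[...,1],P[...,2]
    def reg(c,r): return np.hypot(u-c[0],v-c[1])<r
    bc={'scene':(235,235),'top':(284,202)}[n]
    m=bl&reg(bc,50); q=P[m]; 
    if n=='top': print('table z',np.median(zz[240:300,60:110]))
    r=cv2.minAreaRect(q[:,:2].astype(np.float32));print(n,'basket',r,np.percentile(q[:,2],[2,98]))
    red=((H<8)|(H>172))&(S>120)&(V>70)&reg({'scene':(347,163),'top':(195,174)}[n],20)
    print('red',np.c_[u[red],v[red]].mean(0),red.sum(),np.percentile(P[red],[5,50,95],axis=0))
    yel=(abs(H-22)<8)&(S>130)&(V>120)&reg({'scene':(305,198),'top':(233,174)}[n],14)
    print('yel',yel.sum(),np.median(P[yel],axis=0))
    near=reg({'scene':(152,258),'top':(350,205)}[n],45)
    rim=near&(zz>.066)&(zz<.085)&(d>0); print('rim',cv2.minEnclosingCircle(P[rim][:,:2].astype(np.float32)),rim.sum())
    hd=near&(zz>.045)&(zz<.085)&(V<70);print('handle',hd.sum());
    if hd.sum()>5:
        f=cv2.fitLine(P[hd].astype(np.float32),cv2.DIST_HUBER,0,.001,.001).ravel();print(f,P[hd].min(0),P[hd].max(0))
    mt=near&(V<50)&(zz<.012)&(d>0);print('mat',cv2.minEnclosingCircle(P[mt][:,:2].astype(np.float32)),mt.sum())
    # gate top
s,t=[C[k][0] for k in('scene','top')]
a=cv2.resize(s[140:300,60:230],None,fx=2.3,fy=2.3,interpolation=3);b=cv2.resize(s[140:300,270:440],None,fx=2.3,fy=2.3,interpolation=3)
c=cv2.resize(t[95:205,125:295],None,fx=2.3,fy=2.3,interpolation=3)
c2=cv2.resize(t[150:260,285:400],None,fx=2.3,fy=2.3,interpolation=3)
row2=np.hstack([c,c2]);row1=np.hstack([a,b]);w=max(row1.shape[1],row2.shape[1])
pad=lambda r:np.pad(r,((0,0),(0,w-r.shape[1]),(0,0)))
o=np.vstack([pad(row1),pad(row2)])[:600];cv2.imwrite('pics/crop0.png',o[:,:,::-1]);print(o.shape)
E
```

```text
scene basket ((0.5468356609344482, -0.09965993463993073), (0.2212868183851242, 0.1579032689332962), 1.3603596687316895) [0.00108641 0.04992166]
red [346.7037037  163.62962963] 54 [[0.60682245 0.2221799  0.20088115]
 [0.61169418 0.22407908 0.23709789]
 [0.61494121 0.22916341 0.2623208 ]]
yel 59 [0.64063501 0.08659451 0.19401253]
rim ((0.5216172337532043, -0.3382796347141266), 0.08837437629699707) 287
handle 80
[ 0.997567    0.06968895  0.00186894  0.46907088 -0.33754402  0.06867041] [ 0.43035771 -0.34590656  0.06325701] [ 0.50498571 -0.33025172  0.07516342]
mat ((0.47152888774871826, -0.34994086623191833), 0.13934631645679474) 512
table z 0.0016005488412986768
top basket ((0.5442375540733337, -0.10122767835855484), (0.21294647455215454, 0.1549873799085617), 1.5966452360153198) [-0.00069969  0.05077196]
red [188.34615385 172.69230769] 26 [[0.60028586 0.22124893 0.21637354]
 [0.60478091 0.22435893 0.26116324]
 [0.61160555 0.23083436 0.26545043]]
yel 29 [0.61464351 0.08824468 0.19486023]
rim ((0.5546361207962036, -0.36933255195617676), 0.13003985583782196) 214
handle 85
[ 0.95863134 -0.2764569  -0.06780536  0.4928301  -0.34547663  0.06784971] [ 0.43284154 -0.40658682  0.04596529] [ 0.68705366 -0.33209964  0.08136456]
mat ((0.48604172468185425, -0.36246827244758606), 0.1187996119260788) 344
(600, 782, 3)
```

View pics/crop0.png

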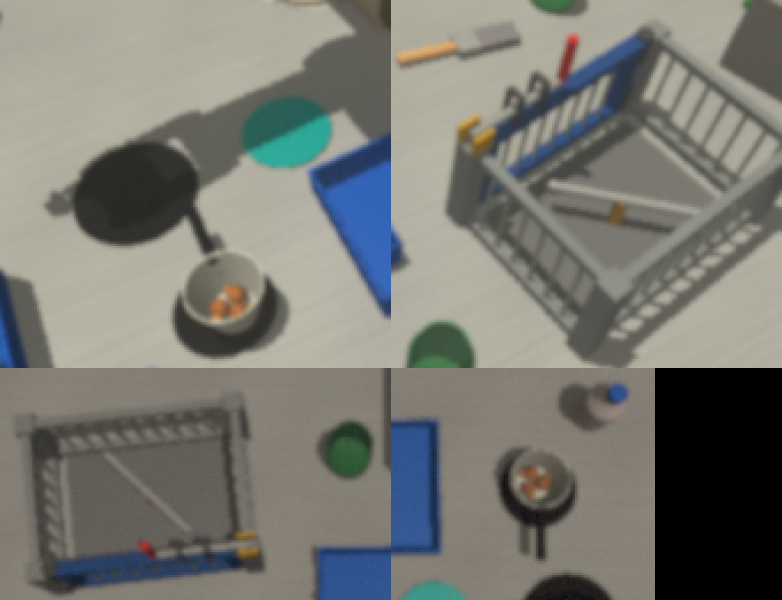

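The crop confirms the choice: three orange balls in the bowl, the smaller black mat under it, and the handle pointing towards the robot. The red upright pin stands on the gate's top rail.

```bash
python3 - <<'E'
from h import *
print('bowl rim c',onz('top',[[350.2,198.7]],.074),onz('scene',[[60+224/2.3,140+288/2.3]],.074))
print('mat c',onz('top',[[349,202]],.004),onz('scene',[[60+225/2.3,140+308/2.3]],.004))
z=np.load('/tmp/scene.npz');im,d=z['im'],z['d'];v,u=np.mgrid[0:384,0:512]
P=pts('scene',d,np.c_[u.ravel(),v.ravel()]).reshape(384,512,3)
V=im.max(2);m=(V<75)&(P[...,2]>.058)&(P[...,2]<.08)&(P[...,0]<.5)&(P[...,0]>.4)&(abs(P[...,1]+.34)<.04)
q=P[m];print(m.sum(),cv2.fitLine(q[:,:2].astype(np.float32),4,0,.001,.001).ravel(),q.min(0),q.max(0))
# mat edges: dark, low, around
for n,c in(('top',(349,202)),('scene',(157,272))):
    z=np.load('/tmp/%s.npz'%n);im=z['im'];dk=(im.max(2)<(45)).astype(np.uint8)
    X=onz(n,np.c_[u.ravel(),v.ravel()],.004).reshape(384,512,3)
    mm=(dk>0)&(np.hypot(u-c[0],v-c[1])<32)
    w=X[mm];print(n,w[:,:2].min(0),w[:,:2].max(0))
print(proj('top',[[.61,.224,.262]]),proj('scene',[[.61,.224,.262]]))
E
```

```text
bowl rim c [[ 0.55447223 -0.3398313   0.074     ]] [[ 0.56765469 -0.33643345  0.074     ]]
mat c [[ 0.54989726 -0.3502948   0.004     ]] [[ 0.55466241 -0.34549882  0.004     ]]
74 [ 0.99747163  0.07106618  0.4661765  -0.3377532 ] [ 0.43035771 -0.34590656  0.06325701] [ 0.49830403 -0.33025172  0.07516342]
top [ 0.43917708 -0.40361695] [ 0.58331544 -0.28906163]Traceback (most recent call last):
  File "<stdin>", line 13, in <module>
    return umr_minimum(a, axis, None, out, keepdims, initial, where)
ValueError: zero-size array to reduction operation minimum which has no identity
```

{"api": "apply_moves", "payload": {
  "motion": [
    {"tx": 2,"ty": 0,"tz": 0,"turn": 7,"jaw": 1},
    {"tx": 4,"ty": -3,"tz": 0,"turn": 14,"jaw": 1},
    {"tx": 8,"ty": -6,"tz": 0,"turn": 19,"jaw": 1},
    {"tx": 12,"ty": -9,"tz": 0,"turn": 19,"jaw": 1},
    {"tx": 15,"ty": -10,"tz": 2,"turn": 19,"jaw": 1}
  ],
  "squeeze": 60
}}

```text
time_s: 0.52
position: [0.3089, -0.3601, 0.2337]
tool_rot: [[0.997, 0.071, 0.002], [0.071, -0.997, -0.002], [0.001, 0.003, -1.0]]
ft_force: [1.4, -2.7, 0.1]
grip_width: 0.086
```

{"api": "apply_moves", "payload": {
  "motion": [
    {"tx": 4,"ty": -0.3,"tz": 1,"turn": 0,"jaw": 0.4},
    {"tx": 8,"ty": -0.6,"tz": 2,"turn": 0,"jaw": 0.4},
    {"tx": 12,"ty": -1.1,"tz": 3,"turn": 0,"jaw": 0.4},
    {"tx": 15.7,"ty": -1.1,"tz": 5,"turn": 0,"jaw": 0.4},
    {"tx": 15.7,"ty": -1.1,"tz": 8,"turn": 0,"jaw": 0.4}
  ]
}}

```text
time_s: 0.93
position: [0.4705, -0.3375, 0.1543]
tool_rot: [[0.997, 0.075, 0.007], [0.075, -0.997, -0.006], [0.006, 0.007, -1.0]]
ft_force: [-0.3, -0.4, -0.1]
grip_width: 0.0597
```

{"api": "apply_moves", "payload": {
  "motion": [
    {"tx": 0,"ty": 0,"tz": 3,"turn": 0,"jaw": 0.4},
    {"tx": 0,"ty": 0,"tz": 6,"turn": 0,"jaw": 0.4},
    {"tx": 0,"ty": 0,"tz": 6,"turn": 0,"jaw": 0.4}
  ]
}}

```text
time_s: 1.18
position: [0.4692, -0.3357, 0.0888]
tool_rot: [[0.997, 0.075, -0.001], [0.075, -0.997, 0.002], [-0.001, -0.002, -1.0]]
ft_force: [-1.1, 0.5, -0.8]
grip_width: 0.0601
```

```bash
python3 - <<'E'
from h import *
a,_=save('scene','s1.png');b,_=save('top','t1.png')
f=lambda i:cv2.resize(i,None,fx=2.5,fy=2.5,interpolation=3)
o=np.hstack([f(a[170:320,70:220]),f(b[120:270,290:440])]);cv2.imwrite('pics/c1.png',o[:,:,::-1])
s=telemetry.observe();print(s['position'],s['tool_rot'],s['q'])
E
```

```text
[ 0.47072362 -0.33785716  0.09431727] [[ 0.99717613  0.07490139  0.00543578]
 [ 0.07492787 -0.9971772  -0.00484277]
 [ 0.00505771  0.00523638 -0.9999735 ]] [-4.73861273e+01  3.31899704e+01  8.24737653e+01  4.60281597e-02
  6.39212017e+01  3.82974140e+01]
```

View pics/c1.png

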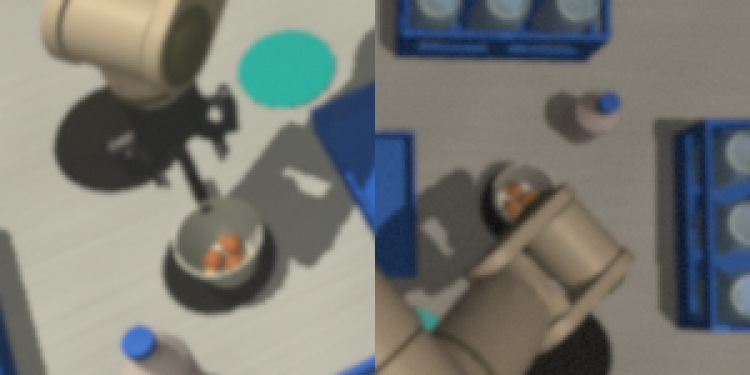

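The gripper straddles the handle at about (185,160) in the crop and is lined up with it. Next I lower and pinch.

{"api": "apply_moves", "payload": {
  "motion": [
    {"tx": -0.4,"ty": 0,"tz": 1.7,"turn": 0,"jaw": 0.4},
    {"tx": -0.5,"ty": 0,"tz": 3.4,"turn": 0,"jaw": 0.4},
    {"tx": -0.5,"ty": 0,"tz": 3.4,"turn": 0,"jaw": 0},
    {"tx": -0.5,"ty": 0,"tz": 3.4,"turn": 0,"jaw": -1},
    {"tx": -0.5,"ty": 0,"tz": 3.4,"turn": 0,"jaw": -1}
  ]
}}

```text
time_s: 1.7
position: [0.4666, -0.3392, 0.0624]
tool_rot: [[0.997, 0.075, 0.008], [0.075, -0.997, -0.007], [0.007, 0.008, -1.0]]
ft_force: [-0.3, -0.3, -0.0]
grip_width: 0.024
```

{"api": "apply_moves", "payload": {
  "motion": [
    {"tx": 0,"ty": 0,"tz": 0,"turn": 0,"jaw": -1},
    {"tx": 0,"ty": 0,"tz": 0,"turn": 0,"jaw": -1},
    {"tx": 0,"ty": 0,"tz": 0,"turn": 0,"jaw": -1}
  ]
}}

```text
time_s: 1.95
position: [0.4668, -0.3395, 0.0633]
tool_rot: [[0.997, 0.075, 0.008], [0.075, -0.997, -0.008], [0.008, 0.009, -1.0]]
ft_force: [-2.0, -1.1, -0.1]
grip_width: 0.014
```

{"api": "apply_moves", "payload": {
  "motion": [
    {"tx": 0,"ty": 0,"tz": -0.8,"turn": 0,"jaw": -1},
    {"tx": 0,"ty": 0,"tz": -2,"turn": 0,"jaw": -1},
    {"tx": 0,"ty": 0,"tz": -3.5,"turn": 0,"jaw": -1},
    {"tx": 0,"ty": 0,"tz": -5,"turn": 0,"jaw": -1},
    {"tx": 0,"ty": 0,"tz": -6,"turn": 0,"jaw": -1}
  ]
}}

```text
time_s: 2.37
position: [0.4664, -0.3391, 0.1252]
tool_rot: [[0.997, 0.075, 0.009], [0.075, -0.997, -0.009], [0.009, 0.01, -1.0]]
ft_force: [-0.3, 0.0, -2.3]
grip_width: 0.0144
```

```bash
python3 - <<'E'
from h import *
a,_=save('scene','s2.png')
f=lambda i:cv2.resize(i,None,fx=2.5,fy=2.5,interpolation=3)
cv2.imwrite('pics/c2.png',f(a[150:320,70:240])[:,:,::-1])
s=telemetry.observe();print(s['position'],s['ft_force'],s['grip_width'])
E
```

```text
[ 0.4669418  -0.33955856  0.12664261] [ 1.08297773 -0.82341955  0.37600405] 0.013960362734258748
```

View pics/c2.png

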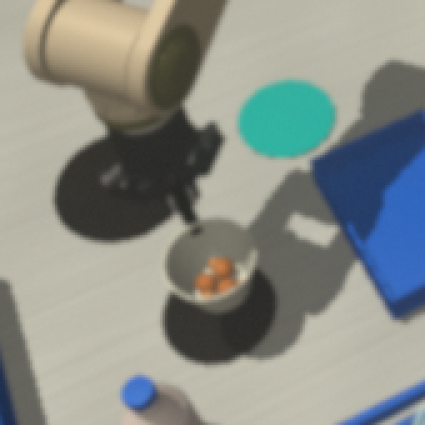

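{"api": "apply_moves", "payload": {
  "motion": [
    {"tx": 1,"ty": 0,"tz": 0,"turn": -5,"jaw": -1},
    {"tx": 2,"ty": 0,"tz": 0,"turn": -12,"jaw": -1},
    {"tx": 3,"ty": 0,"tz": 0,"turn": -19,"jaw": -1},
    {"tx": 4,"ty": 0,"tz": 0,"turn": -26,"jaw": -1},
    {"tx": 5,"ty": 0,"tz": 0,"turn": -32,"jaw": -1}
  ]
}}

```text
time_s: 2.83
position: [0.5171, -0.3356, 0.1267]
tool_rot: [[0.802, 0.597, 0.011], [0.597, -0.802, -0.011], [0.002, 0.015, -1.0]]
ft_force: [0.4, -1.2, -2.6]
grip_width: 0.0141
```

{"api": "apply_moves", "payload": {
  "motion": [
    {"tx": 0.5,"ty": 0.4,"tz": 0,"turn": -6,"jaw": -1},
    {"tx": 1,"ty": 0.9,"tz": 0,"turn": -13,"jaw": -1},
    {"tx": 1.6,"ty": 1.4,"tz": 0,"turn": -20,"jaw": -1},
    {"tx": 2.2,"ty": 1.8,"tz": 0,"turn": -27,"jaw": -1},
    {"tx": 2.4,"ty": 2,"tz": 0,"turn": -33,"jaw": -1}
  ]
}}

```text
time_s: 3.25
position: [0.5489, -0.337, 0.1266]
tool_rot: [[0.342, 0.94, 0.01], [0.94, -0.341, -0.011], [-0.006, 0.013, -1.0]]
ft_force: [-0.5, -0.2, -2.0]
grip_width: 0.0143
```

{"api": "apply_moves", "payload": {
  "motion": [
    {"tx": 0,"ty": 0,"tz": 0,"turn": -6,"jaw": -1},
    {"tx": 0,"ty": 0,"tz": 0,"turn": -12,"jaw": -1},
    {"tx": 0,"ty": 0,"tz": 0,"turn": -18,"jaw": -1},
    {"tx": 0,"ty": 0,"tz": 0,"turn": -22,"jaw": -1},
    {"tx": 0,"ty": 0,"tz": 0,"turn": -22,"jaw": -1}
  ]
}}

```text
time_s: 3.67
position: [0.5488, -0.3369, 0.1261]
tool_rot: [[-0.038, 0.999, 0.01], [0.999, 0.038, -0.01], [-0.011, 0.009, -1.0]]
ft_force: [-0.5, 0.7, -1.9]
grip_width: 0.0142
```

{"api": "apply_moves", "payload": {
  "motion": [
    {"tx": 0,"ty": 0,"tz": 1.5,"turn": 0,"jaw": -1},
    {"tx": 0,"ty": 0,"tz": 3.1,"turn": 0,"jaw": -1},
    {"tx": 1,"ty": 0,"tz": 3.1,"turn": 0,"jaw": -1},
    {"tx": 2,"ty": 0,"tz": 3.1,"turn": 0,"jaw": -1},
    {"tx": 2.7,"ty": 0,"tz": 3.1,"turn": 0,"jaw": -1}
  ]
}}

```text
time_s: 4.08
position: [0.5482, -0.3088, 0.0955]
tool_rot: [[-0.037, 0.999, 0.01], [0.999, 0.038, -0.01], [-0.01, 0.01, -1.0]]
ft_force: [-0.2, 0.9, -1.4]
grip_width: 0.0141
```

{"api": "apply_moves", "payload": {
  "motion": [
    {"tx": 0.3,"ty": 0,"tz": 0,"turn": 0,"jaw": -1},
    {"tx": 0.7,"ty": 0,"tz": 0,"turn": 0,"jaw": -1},
    {"tx": 1,"ty": 0,"tz": 0,"turn": 0,"jaw": -1}
  ],
  "squeeze": 30
}}

```text
time_s: 4.33
position: [0.5501, -0.3041, 0.0999]
tool_rot: [[-0.037, 0.999, 0.019], [0.999, 0.037, -0.026], [-0.027, 0.018, -0.999]]
ft_force: [1.1, -28.3, 8.0]
grip_width: 0.0143
```

```bash
python3 - <<'E'
from h import *
a,_=save('scene','s3.png')
f=lambda i:cv2.resize(i,None,fx=2.5,fy=2.5,interpolation=3)
cv2.imwrite('pics/c3.png',f(a[130:310,110:300])[:,:,::-1])
s=telemetry.observe();print(s['position'],s['ft_force'],s['grip_width'])
E
```

```text
[ 0.55017466 -0.30405325  0.10016093] [  0.70495726 -21.38761678   5.70883743] 0.014312531112585144
```

View pics/c3.png

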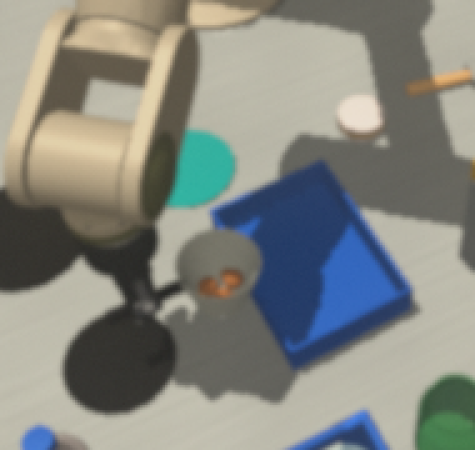

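{"api": "apply_moves", "payload": {
  "motion": [
    {"tx": 0.5,"ty": 0,"tz": -0.8,"turn": 0,"jaw": -1},
    {"tx": 0.9,"ty": 0,"tz": -1.6,"turn": 0,"jaw": -1},
    {"tx": 1.4,"ty": 0,"tz": -2.4,"turn": 0,"jaw": -1},
    {"tx": 1.9,"ty": 0,"tz": -3.2,"turn": 0,"jaw": -1},
    {"tx": 2.5,"ty": 0,"tz": -3.8,"turn": 0,"jaw": -1}
  ],
  "squeeze": 20
}}

```text
time_s: 4.8
position: [0.5489, -0.2779, 0.1392]
tool_rot: [[-0.037, 0.999, 0.021], [0.999, 0.037, -0.028], [-0.029, 0.02, -0.999]]
ft_force: [1.4, -7.7, -0.1]
grip_width: 0.014
```

```bash
python3 - <<'E'
from h import *
a,_=save('scene','s4.png')
f=lambda i:cv2.resize(i,None,fx=2.5,fy=2.5,interpolation=3)
cv2.imwrite('pics/c4.png',f(a[130:310,110:300])[:,:,::-1])
s=telemetry.observe();print(s['position'],s['ft_force'],s['grip_width'])
E
```

```text
[ 0.54894291 -0.27702629  0.14010264] [ 0.80779846 -4.76147119  1.31161015] 0.0142865718697883
```

View pics/c4.png

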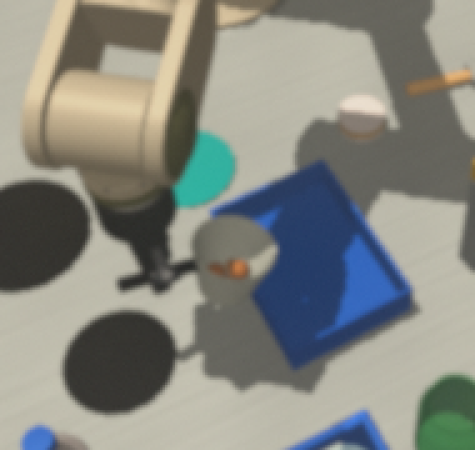

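The dipper is tilting about the pinch: the handle's tail has risen at (130,283) and the balls sit at the mouth at (238,268). I keep following the arc.

{"api": "apply_moves", "payload": {
  "motion": [
    {"tx": 1.6,"ty": 0,"tz": -1.3,"turn": 0,"jaw": -1},
    {"tx": 3.4,"ty": 0,"tz": -2.4,"turn": 0,"jaw": -1},
    {"tx": 5,"ty": 0,"tz": -3.2,"turn": 0,"jaw": -1},
    {"tx": 6.5,"ty": 0,"tz": -4,"turn": 0,"jaw": -1},
    {"tx": 8,"ty": 0,"tz": -4.4,"turn": 0,"jaw": -1}
  ]
}}

```text
time_s: 5.27
position: [0.5447, -0.1936, 0.1823]
tool_rot: [[-0.038, 0.999, 0.022], [0.999, 0.039, -0.027], [-0.028, 0.021, -0.999]]
ft_force: [0.0, -0.1, -2.4]
grip_width: 0.014
```

{"api": "apply_moves", "payload": {
  "motion": [
    {"tx": 1.2,"ty": 0,"tz": -0.1,"turn": 0,"jaw": -1},
    {"tx": 2.4,"ty": 0,"tz": 0,"turn": 0,"jaw": -1},
    {"tx": 3.6,"ty": 0,"tz": 0,"turn": 0,"jaw": -1},
    {"tx": 4.8,"ty": 0,"tz": 0.2,"turn": 0,"jaw": -1},
    {"tx": 6,"ty": 0,"tz": 0.4,"turn": 0,"jaw": -1}
  ]
}}

```text
time_s: 5.68
position: [0.5423, -0.1326, 0.176]
tool_rot: [[-0.038, 0.999, 0.021], [0.999, 0.039, -0.027], [-0.028, 0.02, -0.999]]
ft_force: [0.4, -0.7, -2.8]
grip_width: 0.014
```

```bash
cat > see.py <<'E'
from h import *
import sys
a,da=save('scene','x.png');b,db=save('top','y.png')
for n,i,d in(('scene',a,da),('top',b,db)):
    hsv=cv2.cvtColor(i,cv2.COLOR_RGB2HSV);m=(((hsv[...,0]<16)&(hsv[...,1]>110)&(hsv[...,2]>60))*255).astype(np.uint8)
    k,l,st,ce=cv2.connectedComponentsWithStats(m)
    for j in range(1,k):
        if st[j,4]>3:
            v,u=np.nonzero(l==j);P=np.median(pts(n,d,np.c_[u,v]),axis=0)
            if abs(P[0]-.55)<.15 and -.42<P[1]<.02:print(n,'orange',st[j,4],ce[j].round(),P.round(3))
s=telemetry.observe();print(s['time_s'],s['position'],s['ft_force'],s['grip_width'])
f=lambda i:cv2.resize(i,None,fx=2.5,fy=2.5,interpolation=3)
cv2.imwrite('pics/%s.png'%sys.argv[1],f(a[130:310,110:300])[:,:,::-1])
E
python3 see.py c5
```

```text
top orange 28 [280. 202.] [ 0.532 -0.082  0.096]
5.7833 [ 0.54214921 -0.13187745  0.17588202] [-0.35705995  0.44066217 -2.66508754] 0.013735648777975708
```

View pics/c5.png

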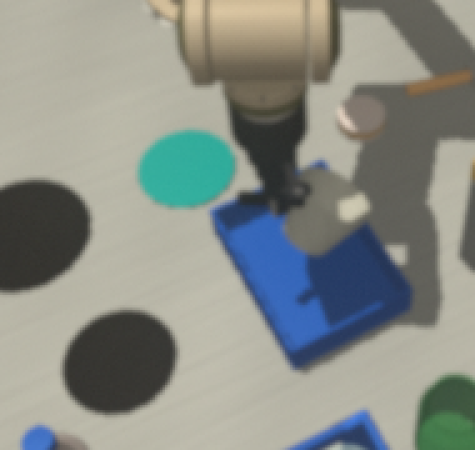

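The dipper holds about half tilted over the basket and the balls are still inside it. I measure the tilt before pressing the bowl's base side down on the -y wall.

```bash
cat > tilt.py <<'E'
from h import *
def tilt(gy,gx,gz,ax=1):
    out=[]
    for n in('scene','top'):
        z=np.load('/tmp/%s.npz'%n);im,d=z['im'],z['d'];v,u=np.mgrid[0:384,0:512]
        P=pts(n,d,np.c_[u.ravel(),v.ravel()]).reshape(384,512,3);hsv=cv2.cvtColor(im,cv2.COLOR_RGB2HSV)
        r=P-np.array([gx,gy,gz]);m=(d>0)&(hsv[...,1]<70)&(abs(r[...,0])<.055)&(r[...,1]>-.06)&(r[...,1]<.16)&(r[...,2]<.03)&(P[...,2]>.02)&(hsv[...,2]>60)
        m&=(cv2.connectedComponents(m.astype(np.uint8))[1]>0)
        q=r[m];out.append(q);print(n,m.sum(),'y',np.percentile(q[:,1],[2,50,98]).round(3),'z',np.percentile(q[:,2],[2,50,98]).round(3))
    return out
E
python3 - <<'E'
from tilt import *
s=telemetry.observe()['position'];o=tilt(s[1],s[0],s[2]+.002)
np.save('/tmp/q.npy',o[0])
q=np.vstack(o);q=q[(q[:,1]>-.02)]
# cone residual per tilt
for th in range(20,111,10):
    t=np.radians(th);x=q[:,1]*np.cos(t)-q[:,2]*np.sin(t);zz=q[:,1]*np.sin(t)+q[:,2]*np.cos(t)
    h=zz+.058;rad=.030+.018*h/.07;e=np.hypot(x-.095,q[:,0])-rad
    ok=(h>0)&(h<.07);print(th,ok.mean().round(2),np.median(abs(e[ok])).round(4) if ok.any() else None)
E
```

```text
scene 860 y [-0.015  0.057  0.11 ] z [-0.102 -0.068  0.024]
top 212 y [0.022 0.094 0.113] z [-0.131 -0.074 -0.021]
20 0.79 0.0087
30 0.93 0.0074
40 0.93 0.0067
50 0.58 0.0045
60 0.32 0.0069
70 0.23 0.0121
80 0.13 0.0207
90 0.04 0.0461
100 0.03 0.0551
110 0.03 0.0539
```

{"api": "apply_moves", "payload": {
  "motion": [
    {"tx": -2,"ty": 0,"tz": -2,"turn": 0,"jaw": -1},
    {"tx": -5,"ty": 0,"tz": -2.2,"turn": 0,"jaw": -1},
    {"tx": -8.5,"ty": 0,"tz": -2,"turn": 0,"jaw": -1},
    {"tx": -11.4,"ty": 0,"tz": -1.4,"turn": 0,"jaw": -1},
    {"tx": -11.4,"ty": 0,"tz": -0.6,"turn": 0,"jaw": -1}
  ]
}}

```text
time_s: 6.2
position: [0.5467, -0.2513, 0.185]
tool_rot: [[-0.035, 0.999, 0.022], [0.999, 0.036, -0.03], [-0.03, 0.021, -0.999]]
ft_force: [-0.5, 0.5, -2.3]
grip_width: 0.0141
```

{"api": "apply_moves", "payload": {
  "motion": [
    {"tx": 0.4,"ty": 0,"tz": 0.6,"turn": 0,"jaw": -1},
    {"tx": 0.8,"ty": 0,"tz": 1.2,"turn": 0,"jaw": -1},
    {"tx": 1.1,"ty": 0,"tz": 1.7,"turn": 0,"jaw": -1}
  ]
}}

```text
time_s: 6.45
position: [0.5465, -0.2397, 0.1668]
tool_rot: [[-0.036, 0.999, 0.021], [0.999, 0.036, -0.029], [-0.029, 0.02, -0.999]]
ft_force: [1.3, 1.6, -2.7]
grip_width: 0.014
```

{"api": "apply_moves", "payload": {
  "motion": [
    {"tx": 0.4,"ty": 0,"tz": 0.4,"turn": 0,"jaw": -1},
    {"tx": 0.8,"ty": 0,"tz": 0.8,"turn": 0,"jaw": -1},
    {"tx": 1.1,"ty": 0,"tz": 0.9,"turn": 0,"jaw": -1}
  ]
}}

```text
time_s: 6.7
position: [0.5492, -0.233, 0.1639]
tool_rot: [[-0.036, 0.999, 0.033], [0.998, 0.038, -0.044], [-0.046, 0.031, -0.998]]
ft_force: [-3.2, -19.6, 25.5]
grip_width: 0.0137
```

{"api": "apply_moves", "payload": {
  "motion": [
    {"tx": 1.1,"ty": 0,"tz": -0.6,"turn": 0,"jaw": -1},
    {"tx": 2.1,"ty": 0,"tz": -1.05,"turn": 0,"jaw": -1},
    {"tx": 3.1,"ty": 0,"tz": -1.35,"turn": 0,"jaw": -1},
    {"tx": 4.2,"ty": 0,"tz": -1.55,"turn": 0,"jaw": -1},
    {"tx": 5.3,"ty": 0,"tz": -1.6,"turn": 0,"jaw": -1}
  ]
}}

```text
time_s: 7.12
position: [0.5464, -0.1775, 0.177]
tool_rot: [[-0.037, 0.999, 0.032], [0.998, 0.039, -0.043], [-0.045, 0.03, -0.999]]
ft_force: [-0.1, 0.2, -2.4]
grip_width: 0.0143
```

```bash
cat > cone.py <<'E'
from tilt import *
def fit():
    s=telemetry.observe()['position'];o=tilt(s[1],s[0],s[2]+.002)
    q=np.vstack(o);q=q[(q[:,1]>-.03)]
    for th in range(20,121,10):
        t=np.radians(th);x=q[:,1]*np.cos(t)-q[:,2]*np.sin(t);zz=q[:,1]*np.sin(t)+q[:,2]*np.cos(t)
        h=zz+.058;rad=.030+.018*h/.07;e=np.hypot(x-.095,q[:,0])-rad
        ok=(h>-.005)&(h<.075)&(abs(e)<.006);print((th,round(float(ok.mean()),2)),end=' ')
    print()
E
python3 see.py x1; python3 -c "
import cone;cone.fit()"
```

```text
top orange 25 [294. 201.] [ 0.538 -0.133  0.095]
7.2167 [ 0.54642576 -0.17698462  0.17687207] [ 0.21284061  0.25813773 -3.29456398] 0.013935518525692405
scene 892 y [-0.016  0.055  0.157] z [-0.128 -0.071  0.021]
top 221 y [0.006 0.085 0.158] z [-0.136 -0.077 -0.017]
(20, 0.23) (30, 0.3) (40, 0.3) (50, 0.36) (60, 0.18) (70, 0.08) (80, 0.03) (90, 0.0) (100, 0.0) (110, 0.0) (120, 0.0)
```

{"api": "apply_moves", "payload": {
  "motion": [
    {"tx": 1.3,"ty": 0,"tz": 0.5,"turn": 0,"jaw": -1},
    {"tx": 2.6,"ty": 0,"tz": 1.5,"turn": 0,"jaw": -1},
    {"tx": 2.6,"ty": 0,"tz": 2.5,"turn": 0,"jaw": -1},
    {"tx": 2.6,"ty": 0,"tz": 3.4,"turn": 0,"jaw": -1},
    {"tx": 2.6,"ty": 0,"tz": 3.5,"turn": 0,"jaw": -1}
  ]
}}

```text
time_s: 7.63
position: [0.5459, -0.1525, 0.1386]
tool_rot: [[-0.039, 0.999, 0.028], [0.998, 0.04, -0.042], [-0.043, 0.027, -0.999]]
ft_force: [-0.0, 0.1, -1.9]
grip_width: 0.0137
```

```bash
python3 see.py c6; python3 -c "
import cone;cone.fit()"
```

```text
top orange 18 [287. 202.] [ 0.538 -0.108  0.052]
7.7333 [ 0.54646604 -0.15303723  0.14018613] [ 0.6105636  -0.21388649 -1.78585904] 0.014408526921281396
scene 790 y [-0.004  0.059  0.132] z [-0.101 -0.074 -0.006]
top 159 y [0.013 0.089 0.134] z [-0.096 -0.079 -0.023]
(20, 0.25) (30, 0.38) (40, 0.44) (50, 0.39) (60, 0.15) (70, 0.07) (80, 0.02) (90, 0.0) (100, 0.0) (110, 0.0) (120, 0.0)
```

View pics/c6.png

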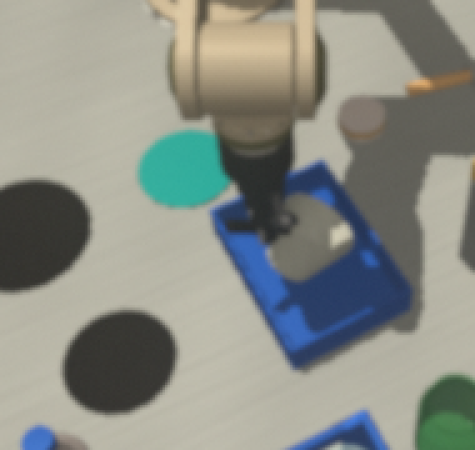

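{"api": "apply_moves", "payload": {
  "motion": [
    {"tx": 0.8,"ty": 0,"tz": 0.6,"turn": 0,"jaw": -1},
    {"tx": 1.8,"ty": 0,"tz": 0.6,"turn": 0,"jaw": -1},
    {"tx": 2.5,"ty": 0,"tz": 0.6,"turn": 0,"jaw": -1},
    {"tx": 3.2,"ty": 0,"tz": 0.5,"turn": 0,"jaw": -1},
    {"tx": 4,"ty": 0,"tz": 0.4,"turn": 0,"jaw": -1}
  ]
}}

```text
time_s: 8.15
position: [0.5464, -0.1157, 0.1368]
tool_rot: [[-0.039, 0.999, 0.035], [0.998, 0.041, -0.051], [-0.053, 0.033, -0.998]]
ft_force: [-3.0, -13.5, 12.2]
grip_width: 0.0139
```

{"api": "apply_moves", "payload": {
  "motion": [
    {"tx": 0.8,"ty": 0,"tz": -0.5,"turn": 0,"jaw": -1},
    {"tx": 1.6,"ty": 0,"tz": -0.8,"turn": 0,"jaw": -1},
    {"tx": 2.4,"ty": 0,"tz": -1,"turn": 0,"jaw": -1},
    {"tx": 3.2,"ty": 0,"tz": -1.2,"turn": 0,"jaw": -1},
    {"tx": 4,"ty": 0,"tz": -1.3,"turn": 0,"jaw": -1}
  ]
}}

```text
time_s: 8.57
position: [0.5483, -0.0784, 0.1533]
tool_rot: [[-0.039, 0.998, 0.05], [0.997, 0.042, -0.062], [-0.064, 0.047, -0.997]]
ft_force: [2.4, -8.9, 9.1]
grip_width: 0.0141
```

```bash
python3 see.py x2; python3 -c "
import cone;cone.fit()"
```

```text
8.6667 [ 0.5477298  -0.07707621  0.15310276] [  0.12601261 -12.42251887  22.20758588] 0.014188427419964551
scene 663 y [-0.021  0.013  0.071] z [-0.104 -0.065  0.009]
top 107 y [0.016 0.045 0.071] z [-0.105 -0.09  -0.029]
(20, 0.03) (30, 0.08) (40, 0.05) (50, 0.03) (60, 0.07) (70, 0.24) (80, 0.28) (90, 0.17) (100, 0.1) (110, 0.04) (120, 0.0)
```

{"api": "apply_moves", "payload": {
  "motion": [
    {"tx": 0.6,"ty": 0,"tz": -0.7,"turn": 0,"jaw": -1},
    {"tx": 1.4,"ty": 0,"tz": -0.9,"turn": 0,"jaw": -1},
    {"tx": 2.2,"ty": 0,"tz": -1,"turn": 0,"jaw": -1},
    {"tx": 3,"ty": 0,"tz": -1.1,"turn": 0,"jaw": -1},
    {"tx": 3.8,"ty": 0,"tz": -1.2,"turn": 0,"jaw": -1}
  ]
}}

```text
time_s: 9.08
position: [0.5464, -0.0383, 0.1641]
tool_rot: [[-0.04, 0.998, 0.052], [0.997, 0.043, -0.063], [-0.065, 0.049, -0.997]]
ft_force: [-0.4, -6.2, 13.1]
grip_width: 0.0143
```

```bash
python3 see.py x3; python3 -c "
import cone;cone.fit()"
```

```text
9.1833 [ 0.5463979  -0.03764806  0.16412159] [ 1.14446164 -6.25805392 10.23555209] 0.01404497978682165
scene 646 y [-0.034 -0.002  0.056] z [-0.107 -0.058  0.008]
top 56 y [0.017 0.037 0.054] z [-0.103 -0.089 -0.034]
(20, 0.0) (30, 0.05) (40, 0.05) (50, 0.03) (60, 0.03) (70, 0.07) (80, 0.26) (90, 0.31) (100, 0.24) (110, 0.14) (120, 0.07)
```

{"api": "apply_moves", "payload": {
  "motion": [
    {"tx": 0,"ty": 0,"tz": -0.8,"turn": 0,"jaw": -1},
    {"tx": -1.5,"ty": 0,"tz": -1.2,"turn": 0,"jaw": -1},
    {"tx": -3.5,"ty": 0,"tz": -1.2,"turn": 0,"jaw": -1},
    {"tx": -6,"ty": 0,"tz": -1.2,"turn": 0,"jaw": -1},
    {"tx": -7.5,"ty": 0,"tz": -1,"turn": 0,"jaw": -1}
  ]
}}

```text
time_s: 9.6
position: [0.5488, -0.1123, 0.1789]
tool_rot: [[-0.042, 0.998, 0.051], [0.997, 0.045, -0.062], [-0.064, 0.048, -0.997]]
ft_force: [0.9, 0.3, -2.2]
grip_width: 0.0138
```

{"api": "apply_moves", "payload": {
  "motion": [
    {"tx": 0,"ty": 0,"tz": 0,"turn": 0,"jaw": -1},
    {"tx": 0,"ty": 0,"tz": 0,"turn": 0,"jaw": -1},
    {"tx": 0,"ty": 0,"tz": 0,"turn": 0,"jaw": -1}
  ]
}}

```text
time_s: 9.85
position: [0.5484, -0.1111, 0.1785]
tool_rot: [[-0.042, 0.998, 0.05], [0.997, 0.045, -0.061], [-0.063, 0.047, -0.997]]
ft_force: [0.0, 0.9, -2.6]
grip_width: 0.0142
```

```bash
python3 see.py x4; python3 -c "
import cone;cone.fit()"
```

```text
9.95 [ 0.54862172 -0.11108208  0.17878151] [ 0.30792084 -0.11734947 -2.16912812] 0.014002728682404177
scene 739 y [-0.031  0.003  0.092] z [-0.132 -0.061  0.016]
top 106 y [0.013 0.043 0.092] z [-0.133 -0.095 -0.037]
(20, 0.0) (30, 0.06) (40, 0.05) (50, 0.03) (60, 0.02) (70, 0.08) (80, 0.25) (90, 0.26) (100, 0.17) (110, 0.11) (120, 0.03)
```

{"api": "apply_moves", "payload": {
  "motion": [
    {"tx": 3,"ty": 0,"tz": -0.3,"turn": 0,"jaw": -1},
    {"tx": 0,"ty": 0,"tz": -0.5,"turn": 0,"jaw": -1},
    {"tx": 3,"ty": 0,"tz": -0.8,"turn": 0,"jaw": -1},
    {"tx": -1,"ty": 0,"tz": -1.2,"turn": 0,"jaw": -1},
    {"tx": -2,"ty": 0,"tz": -2.5,"turn": 0,"jaw": -1}
  ]
}}

```text
time_s: 10.37
position: [0.5484, -0.1286, 0.204]
tool_rot: [[-0.048, 0.998, 0.048], [0.997, 0.051, -0.061], [-0.063, 0.045, -0.997]]
ft_force: [-0.9, -0.9, -1.8]
grip_width: 0.014
```

{"api": "apply_moves", "payload": {
  "motion": [
    {"tx": 0,"ty": 0,"tz": -3,"turn": 0,"jaw": -1},
    {"tx": -1,"ty": 0,"tz": -5,"turn": 0,"jaw": -1},
    {"tx": -3,"ty": 0,"tz": -5,"turn": 0,"jaw": -1},
    {"tx": -5,"ty": 0,"tz": -5,"turn": 0,"jaw": -1}
  ]
}}

```text
time_s: 10.7
position: [0.5487, -0.1746, 0.2587]
tool_rot: [[-0.05, 0.997, 0.051], [0.997, 0.053, -0.062], [-0.065, 0.047, -0.997]]
ft_force: [0.3, -0.0, -2.7]
grip_width: 0.0138
```

```bash
python3 see.py c7; python3 -c "
import cone;cone.fit()"
```

```text
scene orange 35 [255. 232.] [ 0.572 -0.039  0.023]
top orange 11 [268. 196.] [ 0.562 -0.039  0.029]
10.8 [ 0.5484554  -0.1767077   0.25720134] [-0.94034564  0.40436485 -1.78981373] 0.01388196647565851
scene 870 y [-0.027  0.01   0.116] z [-0.167 -0.063  0.005]
top 224 y [0.002 0.035 0.156] z [-0.236 -0.1   -0.03 ]
(20, 0.0) (30, 0.07) (40, 0.08) (50, 0.04) (60, 0.02) (70, 0.07) (80, 0.24) (90, 0.21) (100, 0.13) (110, 0.08) (120, 0.01)
```

View pics/c7.png

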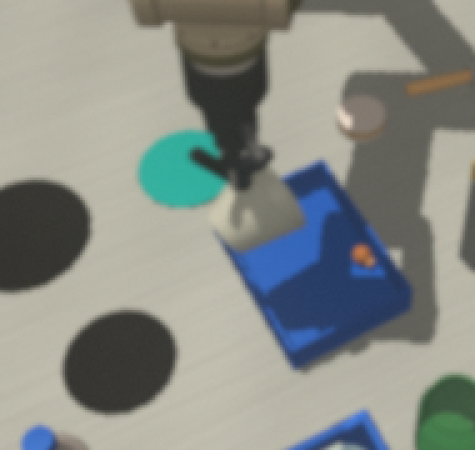

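Orange balls lie in the basket at about (362,255) in the crop, partly in shade. I count them numerically with a relaxed mask.

```bash
python3 - <<'E'
from h import *
for n in('scene','top'):
    z=np.load('/tmp/%s.npz'%n);im,d=z['im'].astype(int),z['d']
    v,u=np.mgrid[0:384,0:512];P=pts(n,d,np.c_[u.ravel(),v.ravel()]).reshape(384,512,3)
    m=(P[...,0]>.44)&(P[...,0]<.655)&(P[...,1]>-.175)&(P[...,1]<-.022)&(P[...,2]<.05)
    nb=m&(im[...,0]>im[...,2]-5)
    k,l,st,ce=cv2.connectedComponentsWithStats(nb.astype(np.uint8))
    for j in range(1,k):
        if st[j,4]>2:print(n,st[j],ce[j].round(1),P[l==j].min(0).round(3),P[l==j].max(0).round(3),im[l==j].mean(0).round())
    hi=m&(P[...,2]>.014);k,l,st,ce=cv2.connectedComponentsWithStats(hi.astype(np.uint8))
    for j in range(1,k):
        if st[j,4]>8:print(n,'high',st[j],P[l==j].min(0).round(3),P[l==j].max(0).round(3))
z=np.load('/tmp/scene.npz');im=z['im'];print(im[226:240,246:266,0])
E
```

```text
scene [250 227  10  10  64] [254.9 231.6] [ 0.545 -0.049  0.002] [ 0.584 -0.025  0.033] [141.  98.  81.]
scene high [239 196  24  40 186] [ 0.44  -0.049  0.014] [ 0.586 -0.022  0.05 ]
scene high [237 246  36  20 161] [ 0.648 -0.138  0.014] [ 0.655 -0.024  0.05 ]
scene high [222 261   7  13  28] [ 0.625 -0.175  0.015] [ 0.655 -0.167  0.05 ]
top [265 192   7   7  32] [267.9 195.3] [ 0.555 -0.051  0.002] [ 0.578 -0.027  0.035] [114.  79.  72.]
top high [265 172  29   3  69] [ 0.647 -0.131  0.017] [ 0.654 -0.025  0.05 ]
top high [264 191   7   8  40] [ 0.555 -0.046  0.016] [ 0.582 -0.023  0.049]
[[ 38  40  38  39  40  42  44  49  51  48  44  41  41  44  55  70  83  93
   95  96]
 [ 38  39  39  38  44  54  73  86  91  86  74  55  44  43  47  60  74  87
   94  97]
 [ 39  39  38  41  55  83 117 137 143 134 114  84  57  42  42  49  62  77
   93 102]
 [ 38  40  40  45  71 115 152 173 178 168 147 113  77  48  42  44  53  71
   94 114]
 [ 39  38  39  51  85 131 170 188 191 182 160 131  92  59  45  42  48  65
   94 124]
 [ 38  39  40  56  92 138 170 185 188 179 162 137 106  71  47  39  44  56
   81 116]
 [ 40  39  41  52  87 128 158 173 175 168 158 146 126  94  62  45  40  45
   61  94]
 [ 39  39  39  48  74 111 140 153 155 153 155 160 153 122  80  50  40  40
   47  73]
 [ 41  38  38  41  58  86 110 124 128 135 150 167 165 132  85  52  42  39
   41  54]
 [ 37  37  37  40  48  64  79  88  96 109 135 154 147 115  74  47  39  40
   39  43]
 [ 40  38  39  41  43  51  55  61  65  81 102 118 110  84  58  48  42  40
   38  39]
 [ 38  40  39  40  44  50  50  52  52  57  70  75  70  59  51  49  44  42
   39  39]
 [ 39  36  38  40  45  49  51  49  50  51  52  53  52  48  49  50  49  44
   41  40]
 [ 39  39  40  40  43  46  48  50  48  49  50  51  48  47  48  49  48  44
   41  37]]
```

Only one stopper is visible in the basket, so two are probably still in the bowl. I'll tilt it further against the +y wall, shifted along x away from the fallen ball.

{"api": "apply_moves", "payload": {
  "motion": [
    {"tx": 1.5,"ty": -2.5,"tz": 0,"turn": 0,"jaw": -1},
    {"tx": 4.5,"ty": -4.9,"tz": 1,"turn": 0,"jaw": -1},
    {"tx": 7,"ty": -4.9,"tz": 3,"turn": 0,"jaw": -1},
    {"tx": 9,"ty": -4.9,"tz": 5.5,"turn": 0,"jaw": -1},
    {"tx": 9,"ty": -4.9,"tz": 7.8,"turn": 0,"jaw": -1}
  ]
}}

```text
time_s: 11.22
position: [0.498, -0.0899, 0.1706]
tool_rot: [[-0.05, 0.998, 0.048], [0.997, 0.053, -0.06], [-0.063, 0.045, -0.997]]
ft_force: [1.6, -0.6, -2.3]
grip_width: 0.0141
```

{"api": "apply_moves", "payload": {
  "motion": [
    {"tx": 1.5,"ty": 0,"tz": 0,"turn": 0,"jaw": -1},
    {"tx": 3,"ty": 0,"tz": 0,"turn": 0,"jaw": -1},
    {"tx": 4.5,"ty": 0,"tz": -0.2,"turn": 0,"jaw": -1},
    {"tx": 6,"ty": 0,"tz": -0.4,"turn": 0,"jaw": -1},
    {"tx": 7.5,"ty": 0,"tz": -0.5,"turn": 0,"jaw": -1}
  ]
}}

```text
time_s: 11.63
position: [0.4936, -0.013, 0.171]
tool_rot: [[-0.051, 0.998, 0.048], [0.997, 0.054, -0.06], [-0.062, 0.045, -0.997]]
ft_force: [0.3, -0.1, -1.8]
grip_width: 0.0142
```

```bash
python3 see.py x5; python3 -c "
import cone;cone.fit()"
```

```text
scene orange 27 [255. 232.] [ 0.573 -0.039  0.026]
top orange 8 [268. 195.] [ 0.566 -0.036  0.031]
11.7333 [ 0.49335803 -0.01218118  0.17094268] [ 0.24512579  0.01043637 -1.80595562] 0.013813370782653711
scene 663 y [-0.029 -0.001  0.061] z [-0.141 -0.061  0.018]
top 24 y [-0.011  0.043  0.057] z [-0.125 -0.072 -0.039]
(20, 0.0) (30, 0.05) (40, 0.05) (50, 0.03) (60, 0.03) (70, 0.12) (80, 0.32) (90, 0.29) (100, 0.2) (110, 0.11) (120, 0.04)
```

```bash
cat > prof.py <<'E'
from h import *
s=telemetry.observe()['position'];g=s+np.array([0,0,.002])
for n in('scene','top'):
    z=np.load('/tmp/%s.npz'%n);im,d=z['im'],z['d'];v,u=np.mgrid[0:384,0:512]
    P=pts(n,d,np.c_[u.ravel(),v.ravel()]).reshape(384,512,3)-g
    hsv=cv2.cvtColor(im,cv2.COLOR_RGB2HSV)
    m=(d>0)&(abs(P[...,0])<.055)&(abs(P[...,1])<.17)&(P[...,2]+g[2]>.012)&(P[...,2]<.06)&(hsv[...,1]<80)
    for a in np.arange(-.08,.16,.01):
        k=m&(P[...,1]>=a)&(P[...,1]<a+.01)
        if k.sum()>3:print(n,round(a,2),k.sum(),'z',P[k][:,2].min().round(3),P[k][:,2].max().round(3),'x',P[k][:,0].min().round(3),P[k][:,0].max().round(3),'V',hsv[...,2][k].mean().round())
E
python3 prof.py
```

```text
scene -0.04 34 z -0.075 0.051 x -0.008 0.018 V 109.0
scene -0.03 87 z -0.089 0.048 x -0.019 0.032 V 149.0
scene -0.02 157 z -0.159 0.059 x -0.055 0.036 V 126.0
scene -0.01 284 z -0.125 0.059 x -0.054 0.05 V 86.0
scene -0.0 116 z -0.094 0.057 x -0.026 0.053 V 102.0
scene 0.01 102 z -0.089 0.058 x 0.01 0.052 V 106.0
scene 0.02 40 z -0.087 0.048 x 0.03 0.049 V 112.0
scene 0.03 17 z -0.078 -0.049 x 0.044 0.051 V 105.0
scene 0.04 16 z -0.098 -0.066 x -0.037 0.052 V 110.0
scene 0.05 53 z -0.105 -0.077 x -0.041 0.037 V 119.0
scene 0.06 17 z -0.105 -0.095 x -0.024 0.027 V 115.0
top 0.03 6 z -0.068 -0.039 x -0.044 -0.04 V 88.0
top 0.04 7 z -0.087 -0.054 x -0.044 -0.035 V 86.0
top 0.05 7 z -0.09 -0.069 x -0.043 -0.032 V 91.0
```

```bash
cat > fit.py <<'E'
from h import *
from scipy.optimize import least_squares
# pose of the bowl cone relative to the pinch: tilt, distance along handle, sideways
def fit(tool=None,verbose=True):
    st=telemetry.observe();g=st['position'];R=st['tool_rot'];ex=R[:,0]*[1,1,0];ex/=np.linalg.norm(ex);ey=np.array([ex[1],-ex[0],0])
    g=g+[0,0,.002];Q=[]
    for n in('scene','top'):
        z=np.load('/tmp/%s.npz'%n);im,d=z['im'],z['d'];v,u=np.mgrid[0:384,0:512]
        P=pts(n,d,np.c_[u.ravel(),v.ravel()]).reshape(384,512,3);r=P-g;q=np.stack([r@ex,r@ey,r[...,2]],-1)
        hsv=cv2.cvtColor(im,cv2.COLOR_RGB2HSV)
        m=(d>0)&(hsv[...,1]<75)&(hsv[...,2]>65)&(np.hypot(q[...,0],q[...,2])<.16)&(np.hypot(q[...,0],q[...,2])>.045)&(abs(q[...,1])<.055)&(q[...,2]<.03)&(P[...,2]>.02)
        Q.append(q[m])
    q=np.vstack(Q)
    def res(p):
        t,L,b=p;x=q[:,0]*np.cos(t)-q[:,2]*np.sin(t);h=q[:,0]*np.sin(t)+q[:,2]*np.cos(t)+.058
        hc=np.clip(h,0,.07);rad=np.hypot(x-L,q[:,1]-b);e=np.hypot(rad-(.0295+.018*hc/.07),h-hc)
        eb=np.hypot(h,np.maximum(rad-.03,0));return np.minimum(e,eb)
    best=min((least_squares(res,[np.radians(t),.09,0],loss='soft_l1',f_scale=.003) for t in(0,20,40,60,80,100,120)),key=lambda r:r.cost)
    print('tilt %.1f L %.3f side %.3f n %d med %.4f'%(np.degrees(best.x[0]),best.x[1],best.x[2],len(q),np.median(res(best.x))))
    return best.x
if __name__=='__main__':fit()
E
python3 fit.py
```

```text
tilt 62.0 L 0.074 side 0.005 n 523 med 0.0017
```

{"api": "apply_moves", "payload": {
  "motion": [
    {"tx": -2.5,"ty": 0,"tz": -0.6,"turn": 0,"jaw": -1},
    {"tx": -6,"ty": 0,"tz": -0.4,"turn": 0,"jaw": -1},
    {"tx": -9.8,"ty": 0,"tz": 0.5,"turn": 0,"jaw": -1},
    {"tx": -9.8,"ty": 0,"tz": 3,"turn": 0,"jaw": -1},
    {"tx": -9.8,"ty": 0,"tz": 4.8,"turn": 0,"jaw": -1}
  ]
}}

```text
time_s: 12.15
position: [0.5008, -0.1146, 0.1282]
tool_rot: [[-0.05, 0.998, 0.048], [0.997, 0.053, -0.06], [-0.062, 0.045, -0.997]]
ft_force: [-1.0, 0.2, -3.5]
grip_width: 0.014
```

{"api": "apply_moves", "payload": {
  "motion": [
    {"tx": 1,"ty": 0,"tz": 0,"turn": 0,"jaw": -1},
    {"tx": 2,"ty": 0,"tz": 0,"turn": 0,"jaw": -1},
    {"tx": 3,"ty": 0,"tz": -0.2,"turn": 0,"jaw": -1},
    {"tx": 4,"ty": 0,"tz": -0.5,"turn": 0,"jaw": -1},
    {"tx": 5,"ty": 0,"tz": -0.7,"turn": 0,"jaw": -1}
  ]
}}

```text
time_s: 12.57
position: [0.4983, -0.0631, 0.1335]
tool_rot: [[-0.051, 0.997, 0.051], [0.997, 0.054, -0.061], [-0.064, 0.048, -0.997]]
ft_force: [-0.3, -3.9, 0.1]
grip_width: 0.0141
```

```bash
python3 see.py x6; python3 fit.py
```

```text
scene orange 18 [255. 232.] [ 0.572 -0.04   0.025]
12.6667 [ 0.4982343  -0.06244837  0.13320825] [ 1.26887925 -2.48786524 -2.18598089] 0.014500883378784763
tilt 74.8 L 0.071 side 0.005 n 468 med 0.0015
```

{"api": "apply_moves", "payload": {
  "motion": [
    {"tx": 1,"ty": 0,"tz": -0.1,"turn": 0,"jaw": -1},
    {"tx": 2,"ty": 0,"tz": -0.2,"turn": 0,"jaw": -1},
    {"tx": 3,"ty": 0,"tz": -0.3,"turn": 0,"jaw": -1},
    {"tx": 4,"ty": 0,"tz": -0.3,"turn": 0,"jaw": -1},
    {"tx": 5,"ty": 0,"tz": -0.4,"turn": 0,"jaw": -1}
  ]
}}

```text
time_s: 13.08
position: [0.4951, -0.011, 0.1339]
tool_rot: [[-0.052, 0.997, 0.05], [0.997, 0.055, -0.059], [-0.062, 0.047, -0.997]]
ft_force: [0.7, -0.5, -0.4]
grip_width: -0.0
```

{"api": "apply_moves", "payload": {
  "motion": [
    {"tx": 0.8,"ty": 0,"tz": 0,"turn": 0,"jaw": -1},
    {"tx": 1.6,"ty": 0,"tz": 0,"turn": 0,"jaw": -1},
    {"tx": 2.2,"ty": 0,"tz": 0,"turn": 0,"jaw": -1}
  ]
}}

```text
time_s: 13.33
position: [0.4938, 0.0121, 0.1325]
tool_rot: [[-0.053, 0.997, 0.05], [0.997, 0.056, -0.059], [-0.061, 0.047, -0.997]]
ft_force: [0.2, -0.8, 0.1]
grip_width: -0.0002
```

```bash
python3 see.py x7; python3 fit.py
```

```text
scene orange 25 [255. 232.] [ 0.573 -0.039  0.024]
13.4333 [0.49381976 0.01183373 0.13245065] [-0.39579222 -0.5714708   0.06041097] 0.0001554056012120902
tilt 121.7 L 0.105 side 0.021 n 775 med 0.0053
```

The grip slipped and the dipper was lost from the jaws, inside the basket. I raise clear and look.

{"api": "apply_moves", "payload": {
  "motion": [
    {"tx": 0,"ty": 0,"tz": -3,"turn": 0,"jaw": -1},
    {"tx": 0,"ty": 0,"tz": -7,"turn": 0,"jaw": -1},
    {"tx": 0,"ty": 0,"tz": -11,"turn": 0,"jaw": -0.2},
    {"tx": 0,"ty": -4,"tz": -12,"turn": 0,"jaw": -0.2},
    {"tx": 0,"ty": -8,"tz": -12,"turn": 0,"jaw": -0.2}
  ]
}}

```text
time_s: 13.85
position: [0.4092, 0.0138, 0.2512]
tool_rot: [[-0.053, 0.997, 0.057], [0.997, 0.057, -0.061], [-0.064, 0.054, -0.997]]
ft_force: [0.5, -0.7, 0.7]
grip_width: 0.0339
```

{"api": "apply_moves", "payload": {
  "motion": [
    {"tx": 4,"ty": -2,"tz": 0,"turn": 0,"jaw": -0.2},
    {"tx": 8,"ty": -4,"tz": 0,"turn": 0,"jaw": -0.2},
    {"tx": 12,"ty": -4,"tz": 0,"turn": 0,"jaw": -0.2}
  ]
}}

```text
time_s: 14.1
position: [0.3606, 0.1282, 0.242]
tool_rot: [[-0.049, 0.997, 0.057], [0.997, 0.053, -0.061], [-0.064, 0.054, -0.996]]
ft_force: [1.4, -0.2, 0.4]
grip_width: 0.034
```

```bash
python3 see.py x8; python3 - <<'E'
from h import *
a=np.load('/tmp/scene.npz')['im'];b=np.load('/tmp/top.npz')['im']
f=lambda i:cv2.resize(i,None,fx=3.6,fy=3.6,interpolation=3)
o=np.hstack([f(a[160:300,180:290]),f(b[140:280,240:350])]);g=np.clip(255*(o/255.)**.7,0,255).astype(np.uint8)
cv2.imwrite('pics/c8.png',g[:,:,::-1]);print(o.shape)
E
```

```text
scene orange 24 [255. 231.] [ 0.571 -0.036  0.024]
top orange 4 [268. 194.] [ 0.567 -0.037  0.03 ]
14.2 [0.36127153 0.13256706 0.24168045] [ 0.8898129  -0.89185962  0.15610598] 0.034234499082982366
(504, 792, 3)
```

View pics/c8.png

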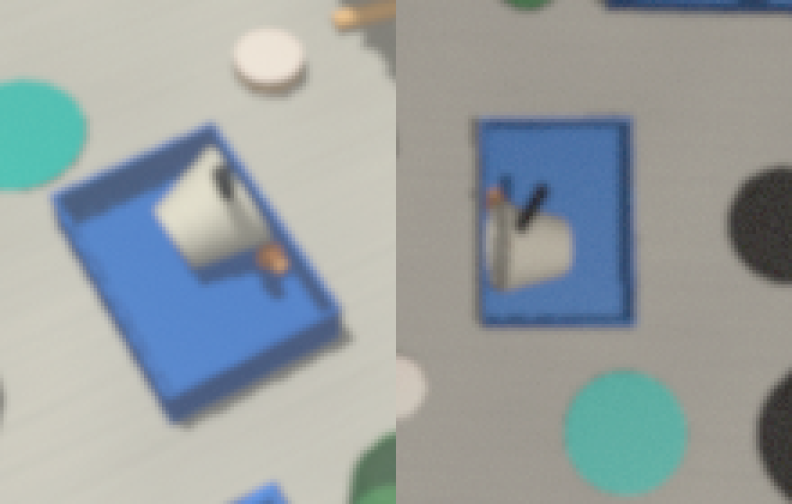

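The dipper lies on its side in the basket with its mouth facing +y and its handle sticking up and towards +x: (522,228) to (545,188) in the right half. One stopper is visible at the +y wall. I measure the handle line.

```bash
python3 - <<'E'
from h import *
Q=[]
for n in('scene','top'):
    z=np.load('/tmp/%s.npz'%n);im,d=z['im'],z['d'];v,u=np.mgrid[0:384,0:512]
    P=pts(n,d,np.c_[u.ravel(),v.ravel()]).reshape(384,512,3)
    m=(im.max(2)<75)&(d>0)&(P[...,0]>.44)&(P[...,0]<.65)&(P[...,1]>-.175)&(P[...,1]<-.0)&(P[...,2]>.04)&(P[...,2]<.25)
    l=cv2.connectedComponents(m.astype(np.uint8))[1]
    k=np.argmax(np.bincount(l[m]));m=l==k;q=P[m];Q.append(q)
    f=cv2.fitLine(q.astype(np.float32),cv2.DIST_HUBER,0,.001,.001).ravel();t=(q-f[3:])@f[:3]
    print(n,m.sum(),f.round(3),(f[3:]+f[:3]*np.percentile(t,3)).round(3),(f[3:]+f[:3]*np.percentile(t,97)).round(3))
    w=(im.max(2)>90)&(cv2.cvtColor(im,cv2.COLOR_RGB2HSV)[...,1]<60)&(P[...,0]>.44)&(P[...,0]<.65)&(P[...,1]>-.175)&(P[...,1]<-.022)&(P[...,2]>.03)
    q=P[w];print('bowl',w.sum(),np.percentile(q,[2,50,98],axis=0).round(3).tolist())
E
```

```text
scene 18 [ 0.283 -0.17   0.944  0.563 -0.075  0.153] [ 0.552 -0.068  0.118] [ 0.567 -0.077  0.168]
bowl 568 [[0.489, -0.108, 0.037], [0.54, -0.075, 0.07], [0.562, -0.039, 0.132]]
top 51 [ 0.347 -0.232  0.909  0.544 -0.069  0.141] [ 0.522 -0.055  0.084] [ 0.557 -0.078  0.174]
bowl 304 [[0.475, -0.109, 0.038], [0.51, -0.076, 0.076], [0.548, -0.028, 0.098]]
```

{"api": "apply_moves", "payload": {
  "motion": [
    {"tx": -3,"ty": 2.4,"tz": 0,"turn": 0,"jaw": 0.3},
    {"tx": -6,"ty": 5,"tz": 0,"turn": 0,"jaw": 0.3},
    {"tx": -9,"ty": 7.4,"tz": 0,"turn": 0,"jaw": 0.3},
    {"tx": -12,"ty": 9.8,"tz": 0.5,"turn": 0,"jaw": 0.3},
    {"tx": -15,"ty": 12.2,"tz": 1,"turn": 0,"jaw": 0.3}
  ],
  "squeeze": 50
}}

```text
time_s: 14.62
position: [0.4937, -0.0123, 0.2478]
tool_rot: [[-0.06, 0.997, 0.059], [0.996, 0.063, -0.059], [-0.063, 0.055, -0.997]]
ft_force: [-0.4, 0.3, 0.1]
grip_width: 0.0553
```

{"api": "apply_moves", "payload": {
  "motion": [
    {"tx": -3,"ty": 2.5,"tz": 1,"turn": 0,"jaw": 0.3},
    {"tx": -6.3,"ty": 5.2,"tz": 2.5,"turn": 0,"jaw": 0.3},
    {"tx": -6.3,"ty": 5.2,"tz": 2.5,"turn": 0,"jaw": 0.3}
  ]
}}

```text
time_s: 14.87
position: [0.5534, -0.079, 0.2272]
tool_rot: [[-0.055, 0.997, 0.057], [0.996, 0.058, -0.06], [-0.063, 0.053, -0.997]]
ft_force: [-0.7, 1.0, -0.8]
grip_width: 0.0555
```

{"api": "apply_moves", "payload": {
  "motion": [
    {"tx": 0.9,"ty": -0.6,"tz": 2.5,"turn": 0,"jaw": 0.3},
    {"tx": 0.9,"ty": -0.7,"tz": 5.2,"turn": 0,"jaw": 0.3},
    {"tx": 0.9,"ty": -0.7,"tz": 7.8,"turn": 0,"jaw": 0.3},
    {"tx": 0.9,"ty": -0.7,"tz": 7.8,"turn": 0,"jaw": -0.4},
    {"tx": 0.9,"ty": -0.7,"tz": 7.8,"turn": 0,"jaw": -1}
  ]
}}

```text
time_s: 15.28
position: [0.5501, -0.0757, 0.1482]
tool_rot: [[-0.054, 0.997, 0.055], [0.997, 0.058, -0.06], [-0.063, 0.051, -0.997]]
ft_force: [0.1, 0.6, -0.3]
grip_width: 0.0317
```

{"api": "apply_moves", "payload": {
  "motion": [
    {"tx": 0,"ty": 0,"tz": 0,"turn": 0,"jaw": -1},
    {"tx": 0,"ty": 0,"tz": 0,"turn": 0,"jaw": -1},
    {"tx": 0,"ty": 0,"tz": 0,"turn": 0,"jaw": -1},
    {"tx": 0,"ty": 0,"tz": 0,"turn": 0,"jaw": -1}
  ]
}}

```text
time_s: 15.62
position: [0.5491, -0.0767, 0.1511]
tool_rot: [[-0.056, 0.997, 0.053], [0.996, 0.059, -0.063], [-0.066, 0.049, -0.997]]
ft_force: [-9.1, -4.5, 12.4]
grip_width: 0.0237
```

```bash
python3 see.py x9; python3 fit.py
```

```text
scene orange 22 [255. 232.] [ 0.572 -0.038  0.025]
15.7167 [ 0.54901133 -0.07671849  0.15106823] [-9.0073282  -4.58981779 12.12533502] 0.02323986600147562
tilt 70.9 L 0.106 side -0.029 n 592 med 0.0015
```

{"api": "apply_moves", "payload": {
  "motion": [
    {"tx": 0,"ty": -0.3,"tz": -0.4,"turn": 0,"jaw": -1},
    {"tx": 0,"ty": -0.6,"tz": -0.9,"turn": 0,"jaw": -1},
    {"tx": 0,"ty": -0.9,"tz": -1.3,"turn": 0,"jaw": -1},
    {"tx": 0,"ty": -0.9,"tz": -1.3,"turn": 0,"jaw": -1},
    {"tx": 0,"ty": -0.9,"tz": -1.3,"turn": 0,"jaw": -1}
  ]
}}

```text
time_s: 16.13
position: [0.5396, -0.0765, 0.1642]
tool_rot: [[-0.056, 0.997, 0.054], [0.996, 0.059, -0.063], [-0.066, 0.051, -0.997]]
ft_force: [-0.1, -0.7, -1.3]
grip_width: 0.0146
```

```bash
python3 see.py x10; python3 fit.py
```

```text
scene orange 8 [262. 248.] [ 0.633 -0.047  0.027]
16.2333 [ 0.53946433 -0.07640854  0.16354049] [ 0.13865615  0.16288272 -2.23864468] 0.014268717551289826
tilt 71.4 L 0.110 side 0.008 n 667 med 0.0021
```

{"api": "apply_moves", "payload": {
  "motion": [
    {"tx": 1,"ty": 0,"tz": -0.5,"turn": 0,"jaw": -1},
    {"tx": 2.2,"ty": 0.1,"tz": -0.8,"turn": 0,"jaw": -1},
    {"tx": 3.5,"ty": 0.1,"tz": -1.1,"turn": 0,"jaw": -1},
    {"tx": 4.8,"ty": 0.2,"tz": -1.3,"turn": 0,"jaw": -1},
    {"tx": 6,"ty": 0.3,"tz": -1.5,"turn": 0,"jaw": -1}
  ],
  "squeeze": 40
}}

```text
time_s: 16.65
position: [0.5379, -0.0139, 0.1747]
tool_rot: [[-0.057, 0.997, 0.052], [0.996, 0.06, -0.063], [-0.066, 0.048, -0.997]]
ft_force: [-0.1, -6.5, -4.5]
grip_width: 0.0146
```

```bash
python3 see.py x11; python3 fit.py
```

```text
scene orange 4 [262. 248.] [ 0.634 -0.048  0.027]
top orange 19 [270. 178.] [ 0.629 -0.045  0.028]
16.75 [ 0.53802741 -0.01329354  0.17494636] [-0.70452545 -2.62264232 -2.11860257] 0.01500185387257262
tilt 99.8 L 0.114 side 0.006 n 870 med 0.0011
```

{"api": "apply_moves", "payload": {
  "motion": [
    {"tx": 0.8,"ty": 0,"tz": 0.1,"turn": 0,"jaw": -1},
    {"tx": 1.6,"ty": 0,"tz": 0.2,"turn": 0,"jaw": -1},
    {"tx": 2.4,"ty": 0,"tz": 0.3,"turn": 0,"jaw": -1},
    {"tx": 3.2,"ty": 0,"tz": 0.4,"turn": 0,"jaw": -1}
  ]
}}

```text
time_s: 17.08
position: [0.5364, 0.0187, 0.1688]
tool_rot: [[-0.058, 0.997, 0.053], [0.996, 0.061, -0.063], [-0.066, 0.049, -0.997]]
ft_force: [-0.3, -3.5, -1.0]
grip_width: 0.0147
```

{"api": "apply_moves", "payload": {
  "motion": [
    {"tx": -1,"ty": 0,"tz": -0.4,"turn": 0,"jaw": -1},
    {"tx": -2.5,"ty": 0,"tz": -0.7,"turn": 0,"jaw": -1},
    {"tx": -5,"ty": 0,"tz": -0.8,"turn": 0,"jaw": -1},
    {"tx": -7,"ty": 0,"tz": -1,"turn": 0,"jaw": -1},
    {"tx": -7,"ty": 0,"tz": -1,"turn": 0,"jaw": -1}
  ]
}}

```text
time_s: 17.5
position: [0.5405, -0.0534, 0.1841]
tool_rot: [[-0.055, 0.997, 0.054], [0.996, 0.058, -0.063], [-0.066, 0.051, -0.997]]
ft_force: [0.0, -0.6, -2.0]
grip_width: 0.0143
```

{"api": "apply_moves", "payload": {
  "motion": [
    {"tx": 0,"ty": 0,"tz": -1.5,"turn": 0,"jaw": -1},
    {"tx": 1.5,"ty": 0,"tz": -3,"turn": 0,"jaw": -1},
    {"tx": 0,"ty": 0,"tz": -4.5,"turn": 0,"jaw": -1},
    {"tx": -3,"ty": 0,"tz": -6,"turn": 0,"jaw": -1},
    {"tx": -7,"ty": 0,"tz": -8,"turn": 0,"jaw": -1}
  ]
}}

```text
time_s: 17.92
position: [0.5394, -0.1142, 0.2671]
tool_rot: [[-0.059, 0.997, 0.053], [0.996, 0.062, -0.06], [-0.063, 0.049, -0.997]]
ft_force: [1.9, 0.1, -2.2]
grip_width: 0.0147
```

```bash
python3 see.py x12; python3 fit.py; cat > balls.py <<'E'
from h import *
for n in('scene','top'):
    z=np.load('/tmp/%s.npz'%n);im,d=z['im'].astype(int),z['d']
    v,u=np.mgrid[0:384,0:512];P=pts(n,d,np.c_[u.ravel(),v.ravel()]).reshape(384,512,3)
    m=(P[...,0]>.43)&(P[...,0]<.665)&(P[...,1]>-.185)&(P[...,1]<-.015)&(P[...,2]<.06)
    nb=m&(im[...,0]>im[...,2]-5);k,l,st,ce=cv2.connectedComponentsWithStats(nb.astype(np.uint8))
    for j in range(1,k):
        if st[j,4]>2:print(n,st[j],P[l==j].min(0).round(3),P[l==j].max(0).round(3),im[l==j].mean(0).round())
E
python3 balls.py
```

```text
scene orange 16 [250. 225.] [ 0.545 -0.041  0.026]
scene orange 25 [235. 233.] [ 0.547 -0.095  0.024]
top orange 9 [269. 178.] [ 0.629 -0.037  0.029]
top orange 17 [283. 202.] [ 0.54  -0.092  0.027]
18.0167 [ 0.54087356 -0.11928493  0.26983313] [ 1.11058126  0.1074886  -1.70109798] 0.014310321463615406
tilt 111.0 L 0.115 side 0.005 n 1068 med 0.0011
scene [222 206   2   4   4] [ 0.437 -0.086  0.009] [ 0.44  -0.084  0.023] [141. 142. 138.]
scene [247 221   8   8  44] [ 0.523 -0.048  0.011] [ 0.552 -0.029  0.031] [104.  76.  69.]
scene [231 230   8   8  47] [ 0.537 -0.107  0.006] [ 0.555 -0.085  0.03 ] [140.  97.  80.]
scene [200 232  76  50 227] [ 0.48  -0.185 -0.006] [ 0.665 -0.016  0.004] [134. 134. 127.]
scene [260 246   8   4  20] [ 0.628 -0.053  0.018] [ 0.639 -0.03   0.033] [86. 67. 70.]
top [263 171  11   2  15] [ 0.649 -0.056 -0.006] [ 0.665 -0.017  0.057] [102. 100.  97.]
top [306 172   1   3   3] [ 0.655 -0.184  0.003] [ 0.663 -0.184  0.004] [109. 109. 110.]
top [266 175   6   6  18] [ 0.624 -0.048  0.017] [ 0.645 -0.029  0.03 ] [64. 47. 43.]
top [262 189   3  13  16] [ 0.545 -0.024 -0.004] [ 0.592 -0.015  0.049] [74. 72. 69.]
top [280 200   8   5  28] [ 0.533 -0.112  0.008] [ 0.549 -0.085  0.034] [115.  80.  66.]
top [306 223   2   3   4] [ 0.455 -0.185  0.046] [ 0.462 -0.182  0.06 ] [123. 119. 116.]
top [303 231   3   2   5] [ 0.43  -0.184 -0.004] [ 0.435 -0.176  0.004] [121. 116. 110.]
```

All three stoppers are now in the basket, at about (.54,-.04), (.545,-.095) and (.633,-.04). Next I re-erect the dipper by hooking its rim on the mat edge and dragging. First I move outside the basket and measure the mat again.

{"api": "apply_moves", "payload": {
  "motion": [
    {"tx": -2.5,"ty": 0,"tz": 0,"turn": 0,"jaw": -1},
    {"tx": -5.5,"ty": 0,"tz": 0,"turn": 0,"jaw": -1},
    {"tx": -8.5,"ty": 0,"tz": 0.5,"turn": 0,"jaw": -1},
    {"tx": -10.5,"ty": 0,"tz": 3,"turn": 0,"jaw": -1},
    {"tx": -10.5,"ty": 0,"tz": 5,"turn": 0,"jaw": -1}
  ],
  "squeeze": 30
}}

```text
time_s: 18.43
position: [0.5492, -0.2302, 0.2262]
tool_rot: [[-0.047, 0.997, 0.061], [0.997, 0.051, -0.065], [-0.068, 0.057, -0.996]]
ft_force: [-0.3, -0.4, -2.6]
grip_width: 0.0144
```

```bash
python3 see.py x13; python3 fit.py; python3 - <<'E'
from h import *
# mat outline: dark blob around the mat in the unobstructed earlier scene picture
for f,n in(('pics/x.png','scene'),('pics/y.png','top'),('pics/s4.png','scene')):
    im=cv2.imread(f);m=(im.max(2)<75).astype(np.uint8);c=proj(n,[[.552,-.347,.004]])[0]
    k,l,st,ce=cv2.connectedComponentsWithStats(m);j=l[int(c[1]),int(c[0])]
    if j:
        cn=max(cv2.findContours((l==j).astype(np.uint8),0,1)[0],key=len).reshape(-1,2)
        w=onz(n,cn.astype(float),.004)[:,:2].astype(np.float32);print(f,st[j],cv2.minEnclosingCircle(w),cv2.fitEllipse(w))
E
```

```text
scene orange 20 [250. 225.] [ 0.545 -0.041  0.027]
scene orange 31 [235. 233.] [ 0.547 -0.095  0.025]
top orange 15 [270. 178.] [ 0.631 -0.045  0.03 ]
top orange 14 [283. 202.] [ 0.54  -0.096  0.026]
top orange 11 [268. 203.] [ 0.535 -0.039  0.028]
18.5333 [ 0.5479563  -0.22661359  0.223437  ] [-0.4266662   0.03179198 -1.4190687 ] 0.014607903202788172
tilt 116.4 L 0.115 side 0.007 n 1012 med 0.0012
pics/x.png [ 136  258   45   37 1201] ((0.55474853515625, -0.3443918228149414), 0.06244629994034767) ((0.559041440486908, -0.34814149141311646), (0.10375791043043137, 0.1264035403728485), 148.96438598632812)
pics/s4.png [ 136  255   44   40 1307] ((0.5540205836296082, -0.34577980637550354), 0.06092902272939682) ((0.5539708733558655, -0.34589263796806335), (0.11779497563838959, 0.11931146681308746), 166.72122192382812)
```

{"api": "apply_moves", "payload": {
  "motion": [
    {"tx": 1.5,"ty": 0.3,"tz": 1.5,"turn": 0,"jaw": -1},
    {"tx": 2.5,"ty": 0.3,"tz": 4,"turn": 0,"jaw": -1},
    {"tx": 2.5,"ty": 0.3,"tz": 6,"turn": 0,"jaw": -1},
    {"tx": 2.5,"ty": 0.3,"tz": 6.9,"turn": 0,"jaw": -1},
    {"tx": 2.5,"ty": 0.3,"tz": 6.9,"turn": 0,"jaw": -1}
  ]
}}

```text
time_s: 18.95
position: [0.5533, -0.2046, 0.1526]
tool_rot: [[-0.051, 0.997, 0.052], [0.997, 0.054, -0.058], [-0.061, 0.049, -0.997]]
ft_force: [-0.2, -0.3, -1.1]
grip_width: 0.0145
```

{"api": "apply_moves", "payload": {
  "motion": [
    {"tx": -0.8,"ty": 0,"tz": 0,"turn": 0,"jaw": -1},
    {"tx": -1.6,"ty": 0,"tz": -0.1,"turn": 0,"jaw": -1},
    {"tx": -2.4,"ty": 0,"tz": -0.2,"turn": 0,"jaw": -1},
    {"tx": -3.2,"ty": 0,"tz": -0.2,"turn": 0,"jaw": -1}
  ]
}}

```text
time_s: 19.28
position: [0.5552, -0.2379, 0.158]
tool_rot: [[-0.05, 0.997, 0.054], [0.997, 0.053, -0.059], [-0.062, 0.051, -0.997]]
ft_force: [-0.1, -0.2, -1.3]
grip_width: 0.0141
```

```bash
python3 see.py x14; python3 fit.py
```

```text
scene orange 20 [250. 225.] [ 0.544 -0.04   0.024]
scene orange 22 [235. 233.] [ 0.548 -0.095  0.025]
scene orange 5 [262. 248.] [ 0.634 -0.049  0.027]
top orange 14 [270. 178.] [ 0.631 -0.045  0.029]
top orange 11 [283. 202.] [ 0.54  -0.096  0.028]
top orange 10 [268. 203.] [ 0.535 -0.039  0.028]
19.3833 [ 0.55497285 -0.23835341  0.15727434] [ 0.15425964  0.15461082 -2.75209948] 0.014377781138495423
tilt 114.0 L 0.115 side 0.006 n 940 med 0.0010
```

{"api": "apply_moves", "payload": {
  "motion": [
    {"tx": -0.3,"ty": 0,"tz": 0.5,"turn": 0,"jaw": -1},
    {"tx": -0.8,"ty": 0,"tz": 0.8,"turn": 0,"jaw": -1},
    {"tx": -1.5,"ty": 0,"tz": 0.8,"turn": 0,"jaw": -1},
    {"tx": -2.4,"ty": 0,"tz": 0.6,"turn": 0,"jaw": -1}
  ]
}}

```text
time_s: 19.72
position: [0.5577, -0.262, 0.1573]
tool_rot: [[-0.05, 0.997, 0.059], [0.997, 0.053, -0.061], [-0.064, 0.056, -0.996]]
ft_force: [-2.0, 7.4, 20.6]
grip_width: 0.0145
```

```bash
python3 see.py x15|tail -1; python3 fit.py
```

```text
19.8167 [ 0.55773776 -0.26353212  0.15746124] [-3.46500306  6.7658148  27.21050083] 0.014533708698053389
tilt 105.7 L 0.112 side 0.005 n 891 med 0.0010
```

{"api": "apply_moves", "payload": {
  "motion": [
    {"tx": -1,"ty": 0,"tz": -0.1,"turn": 0,"jaw": -1},
    {"tx": -2,"ty": 0,"tz": -0.1,"turn": 0,"jaw": -1},
    {"tx": -3,"ty": 0,"tz": 0,"turn": 0,"jaw": -1},
    {"tx": -4,"ty": 0,"tz": 0.2,"turn": 0,"jaw": -1},
    {"tx": -5,"ty": 0,"tz": 0.5,"turn": 0,"jaw": -1}
  ]
}}

```text
time_s: 20.23
position: [0.5613, -0.315, 0.1583]
tool_rot: [[-0.048, 0.997, 0.063], [0.997, 0.052, -0.065], [-0.068, 0.06, -0.996]]
ft_force: [-5.5, 8.9, 38.3]
grip_width: 0.0145
```

```bash
python3 see.py x16|tail -1; python3 fit.py
```

```text
20.3333 [ 0.56116248 -0.31661423  0.15829078] [-3.29696389  1.97712831 18.60891271] 0.015103553470612884
tilt 100.4 L 0.111 side 0.007 n 851 med 0.0010
```

{"api": "apply_moves", "payload": {
  "motion": [
    {"tx": 0,"ty": 0,"tz": -1.5,"turn": 0,"jaw": -1},
    {"tx": 3.5,"ty": -0.8,"tz": -2,"turn": 0,"jaw": -1},
    {"tx": 6.8,"ty": -1.2,"tz": -2,"turn": 0,"jaw": -1},
    {"tx": 6.8,"ty": -1.2,"tz": -1,"turn": 0,"jaw": -1},
    {"tx": 6.8,"ty": -1.2,"tz": -0.4,"turn": 0,"jaw": -1}
  ]
}}

```text
time_s: 20.75
position: [0.5455, -0.2484, 0.1557]
tool_rot: [[-0.048, 0.997, 0.062], [0.996, 0.052, -0.066], [-0.069, 0.059, -0.996]]
ft_force: [-0.3, -0.7, -1.2]
grip_width: 0.0147
```

{"api": "apply_moves", "payload": {
  "motion": [
    {"tx": 0,"ty": 0,"tz": 0.3,"turn": 0,"jaw": -1},
    {"tx": 0,"ty": 0,"tz": 0.6,"turn": 0,"jaw": -1}
  ]
}}

```text
time_s: 20.92
position: [0.5476, -0.2509, 0.154]
tool_rot: [[-0.047, 0.997, 0.068], [0.996, 0.052, -0.071], [-0.074, 0.065, -0.995]]
ft_force: [-3.3, 2.7, 27.1]
grip_width: 0.0144
```

{"api": "apply_moves", "payload": {
  "motion": [
    {"tx": -0.8,"ty": 0,"tz": 0,"turn": 0,"jaw": -1},
    {"tx": -1.6,"ty": 0,"tz": 0,"turn": 0,"jaw": -1},
    {"tx": -2.6,"ty": 0,"tz": -0.1,"turn": 0,"jaw": -1},
    {"tx": -3.6,"ty": 0,"tz": -0.1,"turn": 0,"jaw": -1}
  ]
}}

```text
time_s: 21.25
position: [0.5494, -0.2881, 0.1575]
tool_rot: [[-0.046, 0.997, 0.068], [0.996, 0.051, -0.07], [-0.074, 0.065, -0.995]]
ft_force: [-0.5, 2.5, 1.8]
grip_width: 0.0147
```

```bash
python3 see.py x17|tail -1; python3 fit.py
```

```text
21.35 [ 0.54931815 -0.28898602  0.1574247 ] [0.26456718 1.25449969 5.57538006] 0.014401492441221637
tilt 89.4 L 0.109 side 0.008 n 757 med 0.0011
```

{"api": "apply_moves", "payload": {
  "motion": [
    {"tx": -1,"ty": 0,"tz": 0.3,"turn": 0,"jaw": -1},
    {"tx": -2,"ty": 0,"tz": 0.6,"turn": 0,"jaw": -1},
    {"tx": -3,"ty": 0,"tz": 0.8,"turn": 0,"jaw": -1},
    {"tx": -4,"ty": 0,"tz": 1,"turn": 0,"jaw": -1}
  ]
}}

```text
time_s: 21.68
position: [0.552, -0.3308, 0.1509]
tool_rot: [[-0.044, 0.997, 0.069], [0.996, 0.049, -0.072], [-0.075, 0.066, -0.995]]
ft_force: [-1.1, 6.8, 22.6]
grip_width: 0.0145
```

```bash
python3 see.py x18|tail -1; python3 fit.py
```

```text
21.7833 [ 0.55198795 -0.33164333  0.15094668] [-1.23174592  2.82274399  8.25683317] 0.014246488931985882
tilt 72.8 L 0.108 side 0.007 n 800 med 0.0012
```

{"api": "apply_moves", "payload": {
  "motion": [
    {"tx": 0.5,"ty": 0,"tz": -1.8,"turn": 0,"jaw": -1},
    {"tx": 4,"ty": -0.3,"tz": -2.3,"turn": 0,"jaw": -1},
    {"tx": 7.3,"ty": -0.3,"tz": -2.3,"turn": 0,"jaw": -1},
    {"tx": 7.3,"ty": -0.3,"tz": -1,"turn": 0,"jaw": -1},
    {"tx": 7.3,"ty": -0.3,"tz": 0,"turn": 0,"jaw": -1}
  ]
}}

```text
time_s: 22.2
position: [0.5463, -0.2587, 0.1453]
tool_rot: [[-0.045, 0.996, 0.071], [0.996, 0.05, -0.074], [-0.077, 0.067, -0.995]]
ft_force: [-6.4, 4.1, 53.6]
grip_width: 0.0147
```

{"api": "apply_moves", "payload": {
  "motion": [
    {"tx": -0.8,"ty": 0,"tz": 0.3,"turn": 0,"jaw": -1},
    {"tx": -1.8,"ty": 0,"tz": 0.4,"turn": 0,"jaw": -1},
    {"tx": -2.8,"ty": 0,"tz": 0.5,"turn": 0,"jaw": -1},
    {"tx": -3.8,"ty": 0,"tz": 0.6,"turn": 0,"jaw": -1}
  ]
}}

```text
time_s: 22.53
position: [0.549, -0.2985, 0.1425]
tool_rot: [[-0.044, 0.996, 0.072], [0.996, 0.049, -0.074], [-0.078, 0.069, -0.995]]
ft_force: [1.2, 4.1, 4.3]
grip_width: 0.0144
```

```bash
python3 see.py x19|tail -1; python3 fit.py
```

```text
22.6333 [ 0.54874302 -0.30004222  0.14233922] [-1.10013353 -0.7898241   7.38185105] 0.014681742450069653
tilt 55.5 L 0.105 side 0.006 n 941 med 0.0015
```

{"api": "apply_moves", "payload": {
  "motion": [
    {"tx": -1.5,"ty": 0,"tz": 0.6,"turn": 0,"jaw": -1},
    {"tx": -2.7,"ty": 0,"tz": 1.1,"turn": 0,"jaw": -1},
    {"tx": -3.7,"ty": 0,"tz": 1.7,"turn": 0,"jaw": -1},
    {"tx": -4.7,"ty": 0,"tz": 2.4,"turn": 0,"jaw": -1},
    {"tx": -5.6,"ty": 0,"tz": 3.1,"turn": 0,"jaw": -1}
  ]
}}

```text
time_s: 23.05
position: [0.5538, -0.3611, 0.1162]
tool_rot: [[-0.04, 0.996, 0.074], [0.996, 0.046, -0.079], [-0.082, 0.071, -0.994]]
ft_force: [0.0, -0.0, 5.6]
grip_width: 0.0145
```

```bash
python3 see.py x20|tail -1; python3 fit.py
```

```text
23.15 [ 0.55339952 -0.36168448  0.11511035] [ 0.37578521 -1.47434922  5.9898763 ] 0.014501473716103143
tilt 27.7 L 0.104 side 0.004 n 1152 med 0.0016
```

{"api": "apply_moves", "payload": {
  "motion": [
    {"tx": 0,"ty": 0,"tz": -1.6,"turn": 0,"jaw": -1},
    {"tx": -2.5,"ty": -0.1,"tz": -1.6,"turn": 0,"jaw": -1},
    {"tx": -4.6,"ty": -0.2,"tz": -1.2,"turn": 0,"jaw": -1},
    {"tx": -4.6,"ty": -0.2,"tz": -0.2,"turn": 0,"jaw": -1},
    {"tx": -4.8,"ty": -0.2,"tz": 0.5,"turn": 0,"jaw": -1}
  ]
}}

```text
time_s: 23.57
position: [0.5548, -0.4181, 0.118]
tool_rot: [[-0.035, 0.996, 0.081], [0.995, 0.043, -0.095], [-0.098, 0.077, -0.992]]
ft_force: [-0.7, -19.4, 31.9]
grip_width: 0.0146
```

{"api": "apply_moves", "payload": {
  "motion": [
    {"tx": -0.7,"ty": 0,"tz": 0.8,"turn": 0,"jaw": -1},
    {"tx": -1.5,"ty": 0,"tz": 1.7,"turn": 0,"jaw": -1},
    {"tx": -2.1,"ty": 0,"tz": 2.7,"turn": 0,"jaw": -1},
    {"tx": -2.6,"ty": 0,"tz": 3.7,"turn": 0,"jaw": -1}
  ]
}}

```text
time_s: 23.9
position: [0.5588, -0.4515, 0.0847]
tool_rot: [[-0.033, 0.996, 0.084], [0.994, 0.041, -0.101], [-0.104, 0.08, -0.991]]
ft_force: [-0.3, -4.9, 7.3]
grip_width: 0.0145
```

```bash
python3 see.py x21|tail -1; python3 fit.py
```

```text
24.0 [ 0.55805842 -0.45086743  0.08244165] [ 0.12427946 -3.83809818  5.36808832] 0.014795165894970253
tilt 6.7 L 0.102 side 0.003 n 1102 med 0.0019
```

{"api": "apply_moves", "payload": {
  "motion": [
    {"tx": 0,"ty": 0,"tz": 0.6,"turn": 0,"jaw": -1},
    {"tx": 0,"ty": 0,"tz": 1.2,"turn": 0,"jaw": -1},
    {"tx": 0,"ty": 0,"tz": 1.8,"turn": 0,"jaw": -1}
  ]
}}

```text
time_s: 24.25
position: [0.5593, -0.4555, 0.0643]
tool_rot: [[-0.03, 0.996, 0.083], [0.994, 0.039, -0.101], [-0.104, 0.079, -0.991]]
ft_force: [-0.8, -3.5, 4.9]
grip_width: 0.0146
```

```bash
python3 see.py x22|tail -1; python3 fit.py
```

```text
24.35 [ 0.55892965 -0.45451684  0.06326596] [-0.13425746 -3.02039486  3.92063215] 0.01453755247605446
tilt -1.8 L 0.103 side 0.001 n 969 med 0.0016
```

{"api": "apply_moves", "payload": {
  "motion": [
    {"tx": 0,"ty": 0,"tz": 0,"turn": 0,"jaw": -0.6},
    {"tx": 0,"ty": 0,"tz": 0,"turn": 0,"jaw": -0.2},
    {"tx": 0,"ty": 0,"tz": 0,"turn": 0,"jaw": 0},
    {"tx": 0,"ty": 0,"tz": 0,"turn": 0,"jaw": 0},
    {"tx": 0,"ty": 0,"tz": 0,"turn": 0,"jaw": 0}
  ]
}}

```text
time_s: 24.77
position: [0.5589, -0.4543, 0.0632]
tool_rot: [[-0.031, 0.996, 0.081], [0.994, 0.039, -0.098], [-0.101, 0.077, -0.992]]
ft_force: [0.2, -0.3, -0.2]
grip_width: 0.043
```

{"api": "apply_moves", "payload": {
  "motion": [
    {"tx": 0,"ty": 0,"tz": -3,"turn": 0,"jaw": 0},
    {"tx": 0,"ty": 0,"tz": -7,"turn": 0,"jaw": 0},
    {"tx": 0,"ty": 0,"tz": -11,"turn": 0,"jaw": 0},
    {"tx": 0,"ty": -2,"tz": -15,"turn": 0,"jaw": 0},
    {"tx": 0,"ty": -5,"tz": -18,"turn": 0,"jaw": 0}
  ]
}}

```text
time_s: 25.18
position: [0.4984, -0.438, 0.2385]
tool_rot: [[-0.033, 0.996, 0.084], [0.994, 0.042, -0.101], [-0.104, 0.08, -0.991]]
ft_force: [-0.1, -0.5, -0.4]
grip_width: 0.0426
```

```bash
cat > stand.py <<'E'
from h import *
from scipy.optimize import least_squares
Q=[]
for n in('scene','top'):
    z=np.load('/tmp/%s.npz'%n);im,d=z['im'],z['d'];v,u=np.mgrid[0:384,0:512]
    P=pts(n,d,np.c_[u.ravel(),v.ravel()]).reshape(384,512,3);hsv=cv2.cvtColor(im,cv2.COLOR_RGB2HSV)
    m=(d>0)&(hsv[...,1]<75)&(hsv[...,2]>70)&(np.hypot(P[...,0]-.559,P[...,1]+.352)<.065)&(P[...,2]>.015)&(P[...,2]<.09);Q.append(P[m])
q=np.vstack(Q)
def res(p):
    a=np.array([p[3],p[4],1]);a/=np.linalg.norm(a);r=q-[p[0],p[1],p[2]];h=r@a;hc=np.clip(h,0,.07)
    rad=np.linalg.norm(r-h[:,None]*a,axis=1);e=np.hypot(rad-(.0295+.018*hc/.07),h-hc);return np.minimum(e,np.hypot(h,np.maximum(rad-.03,0)))
r=least_squares(res,[.559,-.352,.004,0,0],loss='soft_l1',f_scale=.003);print('base',r.x[:3].round(3),'lean',r.x[3:].round(3),len(q),np.median(res(r.x)))
E
python3 see.py x23; python3 stand.py; python3 - <<'E'
from h import *
print(telemetry.observe()['q'],telemetry.observe()['tool_rot'])
Q={}
for n,c in(('scene',(347,163)),('top',(190,173))):
    z=np.load('/tmp/%s.npz'%n);im,d=z['im'],z['d'];v,u=np.mgrid[0:384,0:512]
    P=pts(n,d,np.c_[u.ravel(),v.ravel()]).reshape(384,512,3);hsv=cv2.cvtColor(im,cv2.COLOR_RGB2HSV)
    m=((hsv[...,0]<8)|(hsv[...,0]>172))&(hsv[...,1]>120)&(hsv[...,2]>70)&(np.hypot(u-c[0],v-c[1])<22)
    q=P[m&(P[...,2]>.2)];print(n,len(q),np.median(q,axis=0).round(3),np.percentile(q[:,2],[3,97]).round(3))
    b=(abs(hsv[...,0].astype(int)-112)<14)&(hsv[...,1]>110)&(P[...,2]>.155)&(P[...,2]<.185)&(P[...,1]>.07)&(P[...,1]<.42)&(P[...,0]>.54)&(P[...,0]<.72)
    q=P[b];print('rail',len(q));
    if len(q)>9:
        f=cv2.fitLine(q[:,:2].astype(np.float32),4,0,.001,.001).ravel();print(f,q.min(0),q.max(0))
    g=(hsv[...,1]<70)&(P[...,2]>.155)&(P[...,2]<.2)&(P[...,1]>.05)&(P[...,1]<.45)&(P[...,0]>.5)&(P[...,0]<.95);q=P[g]
    print('top frame',len(q),cv2.minAreaRect(q[:,:2].astype(np.float32)))
E
```

```text
scene orange 26 [250. 225.] [ 0.544 -0.039  0.024]
scene orange 25 [235. 233.] [ 0.548 -0.096  0.025]
scene orange 4 [262. 248.] [ 0.634 -0.048  0.028]
top orange 13 [270. 178.] [ 0.632 -0.044  0.027]
top orange 13 [268. 203.] [ 0.535 -0.039  0.026]
top orange 12 [283. 202.] [ 0.54  -0.094  0.028]
25.2833 [ 0.49568794 -0.43963478  0.24200709] [ 0.39788966 -0.8200282   0.22543589] 0.042423253040394404
base [ 0.556 -0.354  0.01 ] lean [-0.01  -0.016] 987 0.001289092382459868
[-51.81967915  30.36210457  61.32583672   0.09419025  80.4520718
 -53.7558119 ] [[-0.02891192  0.99589223  0.08580652]
 [ 0.99358604  0.03802063 -0.10649509]
 [-0.10932005  0.08217718 -0.99060388]]
scene 54 [0.612 0.224 0.241] [0.203 0.263]
rail 222
[ 0.13528597 -0.9908066   0.60172606  0.30780563] [0.58330908 0.23707678 0.15780025] [0.61751863 0.37510466 0.16898764]
top frame 2129 ((0.7200383543968201, 0.2647012174129486), (0.2609085738658905, 0.35546937584877014), 8.253809928894043)
top 25 [0.604 0.224 0.258] [0.215 0.267]
rail 265
[ 0.10867507 -0.9940773   0.59441876  0.27887547] [0.57613268 0.11087525 0.15589928] [0.61552954 0.37297684 0.17464502]
top frame 1295 ((0.7169550657272339, 0.2638826072216034), (0.25795304775238037, 0.35074383020401), 8.518709182739258)
```

The dipper stands at (.556,-.354) with almost no lean, against a mat centre of (.554,-.346). Three balls are in the basket. Now the bolt: grip at about (.607,.224), cage y direction about (-.135,.99).

{"api": "apply_moves", "payload": {
  "motion": [
    {"tx": 3,"ty": 0.7,"tz": -1.5,"turn": 0,"jaw": 0},
    {"tx": 6.5,"ty": 1.4,"tz": -3,"turn": 0,"jaw": 0},
    {"tx": 10,"ty": 2.2,"tz": -4,"turn": 0,"jaw": 0},
    {"tx": 13.5,"ty": 3,"tz": -5,"turn": 0,"jaw": 0},
    {"tx": 17,"ty": 3.7,"tz": -6,"turn": 0,"jaw": 0}
  ],
  "squeeze": 60
}}

```text
time_s: 25.7
position: [0.5226, -0.261, 0.2857]
tool_rot: [[-0.029, 0.996, 0.085], [0.994, 0.038, -0.106], [-0.109, 0.082, -0.991]]
ft_force: [1.1, -0.2, 0.3]
grip_width: 0.0425
```

{"api": "apply_moves", "payload": {
  "motion": [
    {"tx": 3.5,"ty": 0.7,"tz": -1,"turn": 0,"jaw": 0},
    {"tx": 7,"ty": 1.4,"tz": -2,"turn": 0,"jaw": 0},
    {"tx": 10.5,"ty": 2.2,"tz": -3,"turn": 0,"jaw": 0},
    {"tx": 14,"ty": 3,"tz": -4,"turn": 0,"jaw": 0},
    {"tx": 17.5,"ty": 3.7,"tz": -4.5,"turn": 0,"jaw": 0}
  ]
}}

```text
time_s: 26.12
position: [0.5508, -0.0789, 0.3149]
tool_rot: [[-0.029, 0.996, 0.086], [0.994, 0.038, -0.106], [-0.109, 0.083, -0.991]]
ft_force: [-0.0, -0.0, -0.4]
grip_width: 0.0427
```

{"api": "apply_moves", "payload": {
  "motion": [
    {"tx": 3.5,"ty": 0.7,"tz": -0.4,"turn": 0,"jaw": 0},
    {"tx": 7,"ty": 1.4,"tz": -0.8,"turn": 0,"jaw": 0},
    {"tx": 10.5,"ty": 2.2,"tz": -1.2,"turn": 0,"jaw": 0},
    {"tx": 14,"ty": 3,"tz": -1.6,"turn": 0,"jaw": 0},
    {"tx": 17.5,"ty": 3.7,"tz": -2,"turn": 0,"jaw": 0}
  ]
}}

```text
time_s: 26.53
position: [0.5808, 0.1007, 0.3182]
tool_rot: [[-0.03, 0.996, 0.086], [0.994, 0.039, -0.106], [-0.109, 0.082, -0.991]]
ft_force: [0.9, -0.6, -0.2]
grip_width: 0.0428
```

{"api": "apply_moves", "payload": {
  "motion": [
    {"tx": 0,"ty": 0,"tz": 0,"turn": -7,"jaw": 0},
    {"tx": 0,"ty": 0,"tz": 0,"turn": -14,"jaw": 0},
    {"tx": 0,"ty": 0,"tz": 0,"turn": -21,"jaw": 0},
    {"tx": 0,"ty": 0,"tz": 0,"turn": -28,"jaw": 0},
    {"tx": 0,"ty": 0,"tz": 0,"turn": -35,"jaw": 0}
  ]
}}

```text
time_s: 26.95
position: [0.5808, 0.1012, 0.3175]
tool_rot: [[-0.601, 0.795, 0.084], [0.788, 0.607, -0.106], [-0.135, 0.003, -0.991]]
ft_force: [0.3, 0.3, 0.9]
grip_width: 0.0429
```

```bash
cat > go.py <<'E'
from h import *
import sys
s=telemetry.observe();t=np.array([float(a) for a in sys.argv[1:4]]);print(s['time_s'],s['position'].round(4),'shift cm',((t-s['position'])@s['tool_rot']*100).round(2))
print(s['tool_rot'].round(3).tolist(),s['q'].round(1),s['ft_force'].round(1))
E
python3 go.py .607 .224 .300
```

```text
26.95 [0.5808 0.1012 0.3175] shift cm [8.34 9.53 0.65]
[[-0.601, 0.795, 0.084], [0.788, 0.607, -0.106], [-0.135, 0.003, -0.991]] [  0.9  22.3  62.6  -6.2  90.3 -36.7] [0.3 0.3 0.9]
```

{"api": "apply_moves", "payload": {
  "motion": [
    {"tx": 2.5,"ty": 2.8,"tz": 0,"turn": 0,"jaw": 0},
    {"tx": 5,"ty": 5.7,"tz": 0.2,"turn": 0,"jaw": 0},
    {"tx": 7,"ty": 8,"tz": 0.4,"turn": 0,"jaw": 0},
    {"tx": 8.3,"ty": 9.5,"tz": 0.6,"turn": 0,"jaw": 0},
    {"tx": 8.3,"ty": 9.5,"tz": 0.6,"turn": 0,"jaw": 0}
  ]
}}

```text
time_s: 27.37
position: [0.6067, 0.2273, 0.2981]
tool_rot: [[-0.605, 0.792, 0.082], [0.785, 0.61, -0.105], [-0.133, 0.0, -0.991]]
ft_force: [0.1, -0.3, -0.4]
grip_width: 0.0427
```

```bash
python3 go.py .607 .224 .244; python3 - <<'E'
from h import *
a,_=save('scene','s9.png');b,_=save('top','t9.png')
s=telemetry.observe();p=s['position'];R=s['tool_rot']
tip=p+R[:,2]*.017;low=tip+np.array([0,0,.244-.30]) 
f=lambda i:cv2.resize(i,None,fx=5,fy=5,interpolation=3)
A=f(a[120:220,300:380]);B=f(b[130:230,150:230])
for im,n,o in((A,'scene',(300,120)),(B,'top',(150,130))):
    for P,c in((tip,(255,255,0)),([.607,.224,.262],(0,255,0)),([.607,.224,.22],(0,255,0))):
        q=(proj(n,[P])[0]-o)*5;cv2.circle(im,(int(q[0]),int(q[1])),4,c,-1)
cv2.imwrite('pics/c9.png',np.hstack([A,B])[:,:,::-1])
E
```

```text
27.3667 [0.6067 0.2273 0.2981] shift cm [ 0.45 -0.18  5.4 ]
[[-0.605, 0.792, 0.082], [0.785, 0.61, -0.105], [-0.133, 0.0, -0.991]] [ 12.7  29.9  53.1  -7.   93.7 -25.6] [ 0.1 -0.3 -0.4]
```

View pics/c9.png

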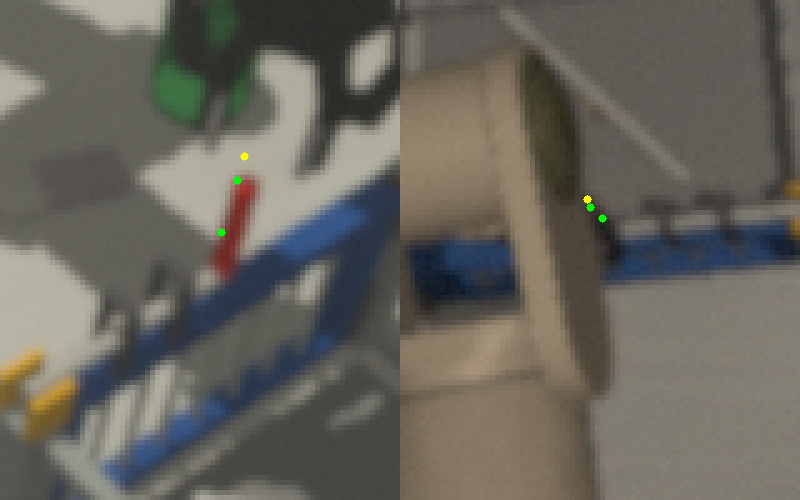

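The grip (crop (250,182) to (225,275)) appears about 2 px right of my marks, so I refine its position from both views before descending.

```bash
python3 - <<'E'
from h import *
im=cv2.imread('pics/s9.png');hsv=cv2.cvtColor(im,cv2.COLOR_BGR2HSV);v,u=np.mgrid[0:384,0:512]
m=((hsv[...,0]<8)|(hsv[...,0]>172))&(hsv[...,1]>110)&(hsv[...,2]>60)&(np.hypot(u-347,v-163)<20)
for r in range(153,178):
    if m[r].any():print(r,u[r][m[r]].mean().round(1),m[r].sum(),end=' | ')
r=np.nonzero(m.any(1))[0];t=np.array([[u[k][m[k]].mean(),k] for k in r]);f=np.polyfit(t[:,1],t[:,0],1)
print()
for k,z in((158,.257),(163,.243)):print(onz('scene',[[np.polyval(f,k),k]],z))
for z in(.19,.21,.23,.25,.262):print(z,proj('scene',[[.607,.224,z]])[0].round(1),proj('scene',[[.603,.227,z]])[0].round(1))
im=cv2.imread('pics/t0.png');hsv=cv2.cvtColor(im,cv2.COLOR_BGR2HSV)
m=((hsv[...,0]<8)|(hsv[...,0]>172))&(hsv[...,1]>110)&(hsv[...,2]>60)&(np.hypot(u-190,v-173)<14)
print(np.c_[u[m],v[m]].tolist());print([proj('top',[[.607,.224,z]])[0].round(1).tolist() for z in(.2,.23,.262)])
E
```

```text
156 349.0 3 | 157 348.5 4 | 158 348.5 4 | 159 348.5 4 | 160 348.0 3 | 161 348.0 3 | 162 347.0 3 | 163 347.0 3 | 164 347.0 3 | 165 346.5 4 | 166 346.0 3 | 167 346.0 3 | 168 345.5 4 | 169 345.0 3 | 170 344.5 4 | 171 344.5 4 | 172 344.5 4 | 173 344.5 4 | 174 345.0 3 | 
[[0.61029379 0.22601863 0.257     ]]
[[0.61437499 0.22194486 0.243     ]]
0.19 [342.2 173.5] [342.3 172.2]
0.21 [343.6 168.9] [343.6 167.6]
0.23 [345.1 164.1] [345.1 162.8]
0.25 [346.6 159.2] [346.6 157.9]
0.262 [347.5 156.2] [347.5 154.9]
[[186, 170], [187, 170], [188, 170], [186, 171], [187, 171], [188, 171], [189, 171], [186, 172], [187, 172], [188, 172], [189, 172], [190, 172], [186, 173], [187, 173], [188, 173], [189, 173], [190, 173], [186, 174], [187, 174], [188, 174], [189, 174], [190, 174], [191, 174], [189, 175], [190, 175], [191, 175], [191, 176]]
[[191.5, 174.8], [189.9, 173.2], [188.2, 171.5]]
```

{"api": "apply_moves", "payload": {
  "motion": [
    {"tx": 0.2,"ty": 0.1,"tz": 1.8,"turn": 0,"jaw": 0},
    {"tx": 0.4,"ty": 0.1,"tz": 3.6,"turn": 0,"jaw": 0},
    {"tx": 0.6,"ty": 0.1,"tz": 5.3,"turn": 0,"jaw": 0},
    {"tx": 0.6,"ty": 0.1,"tz": 5.3,"turn": 0,"jaw": -0.5},
    {"tx": 0.6,"ty": 0.1,"tz": 5.3,"turn": 0,"jaw": -1}
  ],
  "squeeze": 40
}}

```text
time_s: 27.88
position: [0.6083, 0.2228, 0.2463]
tool_rot: [[-0.601, 0.795, 0.082], [0.788, 0.607, -0.107], [-0.135, 0.0, -0.991]]
ft_force: [-0.1, -0.1, 1.1]
grip_width: 0.0195
```

{"api": "apply_moves", "payload": {
  "motion": [
    {"tx": 0,"ty": 0,"tz": 0,"turn": 0,"jaw": -1},
    {"tx": 0,"ty": 0,"tz": 0,"turn": 0,"jaw": -1},
    {"tx": 0,"ty": 0,"tz": 0,"turn": 0,"jaw": -1}
  ]
}}

```text
time_s: 28.13
position: [0.6087, 0.2224, 0.2474]
tool_rot: [[-0.601, 0.795, 0.084], [0.788, 0.607, -0.107], [-0.136, 0.002, -0.991]]
ft_force: [2.6, -1.6, -2.5]
grip_width: 0.0125
```

```bash
python3 go.py .607 .224 .244
```

```text
28.1333 [0.6087 0.2224 0.2474] shift cm [ 0.28 -0.04  0.3 ]
[[-0.601, 0.795, 0.084], [0.788, 0.607, -0.107], [-0.136, 0.002, -0.991]] [ 12.3  31.1  59.1  -7.   86.4 -24.8] [ 2.6 -1.6 -2.5]
```

{"api": "apply_moves", "payload": {
  "motion": [
    {"tx": 0,"ty": 0,"tz": -0.3,"turn": 0,"jaw": -1},
    {"tx": -0.1,"ty": 0,"tz": -0.6,"turn": 0,"jaw": -1},
    {"tx": -0.1,"ty": 0,"tz": -0.9,"turn": 0,"jaw": -1},
    {"tx": -0.15,"ty": 0,"tz": -1.15,"turn": 0,"jaw": -1},
    {"tx": -0.15,"ty": 0,"tz": -1.15,"turn": 0,"jaw": -1}
  ]
}}

```text
time_s: 28.55
position: [0.6088, 0.2225, 0.2598]
tool_rot: [[-0.601, 0.795, 0.085], [0.788, 0.607, -0.107], [-0.137, 0.003, -0.991]]
ft_force: [2.9, 0.1, -2.9]
grip_width: 0.0129
```

```bash
python3 go.py .607 .224 .257; python3 - <<'E'
from h import *
print('lifted: red top row'); a,_=save('scene','s10.png')
hsv=cv2.cvtColor(a,cv2.COLOR_RGB2HSV);v,u=np.mgrid[0:384,0:512]
m=((hsv[...,0]<8)|(hsv[...,0]>172))&(hsv[...,1]>110)&(hsv[...,2]>60)&(np.hypot(u-347,v-163)<22)
print(np.c_[u[m],v[m]].min(0) if m.any() else 0,np.c_[u[m],v[m]].max(0) if m.any() else 0,m.sum())
E
```

```text
28.55 [0.6088 0.2225 0.2598] shift cm [ 0.27 -0.05  0.25]
[[-0.601, 0.795, 0.085], [0.788, 0.607, -0.107], [-0.137, 0.003, -0.991]] [ 12.3  30.7  57.8  -7.   88.  -25. ] [ 2.9  0.1 -2.9]
lifted: red top row
[343 152] [351 171] 77
```

{"api": "apply_moves", "payload": {
  "motion": [
    {"tx": 0.5,"ty": 0.3,"tz": -0.07,"turn": 0,"jaw": -1},
    {"tx": 1,"ty": 0.6,"tz": -0.14,"turn": 0,"jaw": -1},
    {"tx": 1.6,"ty": 0.9,"tz": -0.21,"turn": 0,"jaw": -1},
    {"tx": 2.1,"ty": 1.2,"tz": -0.28,"turn": 0,"jaw": -1},
    {"tx": 2.6,"ty": 1.5,"tz": -0.35,"turn": 0,"jaw": -1}
  ]
}}

```text
time_s: 29.02
position: [0.6046, 0.2533, 0.2593]
tool_rot: [[-0.601, 0.795, 0.085], [0.787, 0.607, -0.107], [-0.136, 0.002, -0.991]]
ft_force: [1.2, -1.6, -2.5]
grip_width: 0.0129
```

```bash
python3 go.py .6017 .274 .259
```

```text
29.0167 [0.6046 0.2533 0.2593] shift cm [ 1.81  1.03 -0.22]
[[-0.601, 0.795, 0.085], [0.787, 0.607, -0.107], [-0.136, 0.002, -0.991]] [ 15.1  31.7  56.1  -7.2  89.1 -22.4] [ 1.2 -1.6 -2.5]
```

{"api": "apply_moves", "payload": {
  "motion": [
    {"tx": 0.5,"ty": 0.3,"tz": -0.07,"turn": 0,"jaw": -1},
    {"tx": 1,"ty": 0.6,"tz": -0.14,"turn": 0,"jaw": -1},
    {"tx": 1.4,"ty": 0.8,"tz": -0.2,"turn": 0,"jaw": -1},
    {"tx": 1.6,"ty": 0.9,"tz": -0.22,"turn": 0,"jaw": -1},
    {"tx": 1.6,"ty": 0.9,"tz": -0.22,"turn": 0,"jaw": -1}
  ]
}}

```text
time_s: 29.43
position: [0.6026, 0.269, 0.2592]
tool_rot: [[-0.599, 0.796, 0.085], [0.788, 0.605, -0.113], [-0.141, -0.001, -0.99]]
ft_force: [4.2, -14.9, -2.2]
grip_width: 0.0128
```

```bash
python3 - <<'E'
from h import *
s=telemetry.observe();p=s['position'];R=s['tool_rot'];print(s['time_s'],p.round(4),s['ft_force'].round(1))
h=np.array([.586,.387]);r=p[:2]-h;print('radius',np.linalg.norm(r))
for a in(8,16,24,30,33):
    c,q=np.cos(np.radians(-a)),np.sin(np.radians(-a));w=h+np.array([[c,-q],[q,c]])@r
    print(a,w.round(3),((np.r_[w,p[2]]-p)@R*100).round(2))
E
```

```text
29.4333 [0.6026 0.269  0.2592] [  4.2 -14.9  -2.2]
radius 0.11914802875910141
8 [0.586 0.268] [ 0.9  -1.39 -0.13]
16 [0.569 0.269] [ 1.99 -2.64 -0.28]
24 [0.553 0.272] [ 3.23 -3.73 -0.46]
30 [0.541 0.277] [ 4.26 -4.42 -0.6 ]
33 [0.536 0.279] [ 4.8  -4.73 -0.68]
```

{"api": "apply_moves", "payload": {
  "motion": [
    {"tx": 0.4,"ty": -0.7,"tz": -0.06,"turn": 4,"jaw": -1},
    {"tx": 0.9,"ty": -1.4,"tz": -0.13,"turn": 8,"jaw": -1},
    {"tx": 1.4,"ty": -2,"tz": -0.2,"turn": 12,"jaw": -1},
    {"tx": 2,"ty": -2.6,"tz": -0.28,"turn": 16,"jaw": -1}
  ]
}}

```text
time_s: 29.77
position: [0.5694, 0.2683, 0.2589]
tool_rot: [[-0.352, 0.932, 0.083], [0.926, 0.36, -0.116], [-0.138, 0.036, -0.99]]
ft_force: [3.9, -6.2, -1.6]
grip_width: 0.0126
```

```bash
cat > sw.py <<'E'
from h import *
s=telemetry.observe();p=s['position'];R=s['tool_rot'];print(s['time_s'],p.round(4),s['ft_force'].round(1),s['grip_width'])
h=np.array([.586,.387]);r0=np.array([.6026,.269])-h;r=p[:2]-h
now=np.degrees(np.arctan2(r0[1],r0[0])-np.arctan2(r[1],r[0]));print('angle',now,'radius',np.linalg.norm(r))
for a in(20,24,28,31,33):
    c,q=np.cos(np.radians(-a)),np.sin(np.radians(-a));w=h+np.array([[c,-q],[q,c]])@r0
    print(a,w.round(3),((np.r_[w,.258]-p)@R*100).round(2))
E
python3 sw.py
```

```text
29.7667 [0.5694 0.2683 0.2589] [ 3.9 -6.2 -1.6] 0.012569534306111216
angle 15.94753590423317 radius 0.11987095839105155
20 [0.561 0.27 ] [ 0.5  -0.69 -0.  ]
24 [0.553 0.272] [ 0.97 -1.37 -0.09]
28 [0.545 0.275] [ 1.49 -2.02 -0.19]
31 [0.539 0.277] [ 1.9  -2.47 -0.26]
33 [0.536 0.279] [ 2.19 -2.77 -0.32]
```

{"api": "apply_moves", "payload": {
  "motion": [
    {"tx": 0.5,"ty": -0.7,"tz": 0,"turn": 4,"jaw": -1},
    {"tx": 1,"ty": -1.4,"tz": -0.1,"turn": 8,"jaw": -1},
    {"tx": 1.5,"ty": -2,"tz": -0.2,"turn": 12,"jaw": -1},
    {"tx": 1.9,"ty": -2.5,"tz": -0.25,"turn": 15,"jaw": -1},
    {"tx": 1.9,"ty": -2.5,"tz": -0.25,"turn": 15,"jaw": -1}
  ]
}}

```text
time_s: 30.18
position: [0.5377, 0.2769, 0.2574]
tool_rot: [[-0.097, 0.992, 0.08], [0.987, 0.106, -0.118], [-0.126, 0.067, -0.99]]
ft_force: [4.2, -6.4, -2.9]
grip_width: 0.0127
```

{"api": "apply_moves", "payload": {
  "motion": [
    {"tx": 0,"ty": 0,"tz": 0,"turn": 0,"jaw": -1},
    {"tx": 0,"ty": 0,"tz": 0,"turn": 0,"jaw": -1},
    {"tx": 0,"ty": 0,"tz": 0,"turn": 0,"jaw": -1},
    {"tx": 0,"ty": 0,"tz": 0,"turn": 0,"jaw": -1}
  ]
}}

```text
time_s: 30.52
position: [0.5377, 0.2766, 0.2571]
tool_rot: [[-0.098, 0.992, 0.078], [0.987, 0.107, -0.119], [-0.126, 0.065, -0.99]]
ft_force: [5.6, -3.1, -2.0]
grip_width: 0.0124
```

```bash
python3 sw.py|head -2; python3 see.py x24; python3 stand.py; python3 - <<'E'
from h import *
for n in('scene','top'):
    z=np.load('/tmp/%s.npz'%n);im,d=z['im'],z['d'];v,u=np.mgrid[0:384,0:512]
    P=pts(n,d,np.c_[u.ravel(),v.ravel()]).reshape(384,512,3);hsv=cv2.cvtColor(im,cv2.COLOR_RGB2HSV)
    b=(abs(hsv[...,0].astype(int)-112)<14)&(hsv[...,1]>110)&(P[...,2]>.15)&(P[...,2]<.185)&(P[...,1]>.03)&(P[...,1]<.42)&(P[...,0]>.38)&(P[...,0]<.72);q=P[b]
    if len(q)>9:
        f=cv2.fitLine(q[:,:2].astype(np.float32),4,0,.001,.001).ravel();print(n,len(q),'rail yaw from y',np.degrees(np.arctan2(f[0],-f[1])),q.min(0),q.max(0))
E
```

```text
30.5167 [0.5377 0.2766 0.2571] [ 5.6 -3.1 -2. ] 0.012392789110850549
angle 31.627464336004206 radius 0.1204638291487435
scene orange 23 [250. 225.] [ 0.544 -0.041  0.026]
scene orange 24 [235. 233.] [ 0.548 -0.095  0.025]
top orange 13 [270. 178.] [ 0.631 -0.045  0.029]
top orange 12 [268. 203.] [ 0.535 -0.039  0.028]
top orange 12 [283. 202.] [ 0.54  -0.094  0.027]
30.6167 [0.53773324 0.2766517  0.25706049] [ 4.9562792  -2.86006056 -2.24938614] 0.01270319141984971
base [ 0.556 -0.354  0.01 ] lean [-0.021 -0.018] 1105 0.0013220117419008512
scene 278 rail yaw from y 154.95673 [0.47046567 0.13174521 0.15517232] [0.58024515 0.36105119 0.16928347]
top 22 rail yaw from y 134.14987 [0.46561171 0.12892035 0.15605975] [0.48210339 0.14617764 0.17241066]
```

```bash
python3 -c "
from rig import close_job;print(close_job())"
```

```text
the job is handed in; nothing more can be done
None
```

I finished every step and handed the job in at about 31 s; no verdict was reported.

**Dipper:** I pinched it by the handle and tipped it about the pinch by pushing its rim against the inside of the basket wall. It slipped out of the jaws once, inside the basket. I gripped it again and tipped out the last two stoppers. Then I turned it upright by pressing and dragging it on the mat and its edge, and let it go.

**Bolt and gate:** I lifted the bolt about 12 mm and drew it about 46 mm, to its stop. The wrist force was only a few N through the keeper and about 15 N at the stop. I then swung the gate and am still holding it.

**Last checks:**
- **Stoppers:** three orange balls are in the basket, all seen in the top view. The scene view shows two; the third is by the front wall.
- **Dipper:** its axis is about 8 mm from the mat's centre and it leans under 0.03 rad. The fitted base height was 10 mm rather than the expected 4 mm. I put this down to camera depth error, since the dipper stands almost level.
- **Gate:** its angle is about 31.6° from the tool position and 33° from the rail in the scene view. The top view's rail fit disagreed, but it had only 22 pixels, so I did not use it.
- **Grip:** it is steady, with a pull of about 5 to 6 N.
- **Bystanders:** I did not measure the jars, bottle, brush or lids again at the end. The arm's path was planned to keep clear of them.

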